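Get the red wax stick out from behind the bottle

TASK

Clear the half bottle, the steel stopper and the foil cutter from in front of the wax box and stand all three on the side board, then draw the red wax stick out of the front of the box and lay it in the middle of the terracotta saucer. Only then put the bottle, the stopper and the cutter back, each upright and accurately on the very spot of the foot board where it stood at the start. Leave the blue stick in the box as it is and never tip the bottle.

Things in the scene. Friction and masses are not known exactly. Their poses are not given: they have to be found in the camera images.
- wax_box: Fixed roofed wooden box 80 x 150 x 46 mm on a dark foot board. Origin: underside, below the box's centre; x from front to back. Front at x=-42. Slots at y=+32 and -32, 18 wide and high, floor at z=20, blind end x=+12. Foot board 6 thick, 210 wide, reaches to x=-160; at x=-122, y=-70/0/+70 three 64 mm grey felt inlays, one each under bottle, stopper and cutter at the start (any order).
- red_wax: Loose red wax stick, 12 x 85 x 12 mm, 20 g. Origin: centre of its underside; its length is its y axis. It starts in either slot, along the box's x, origin at box x=-35.5, with 36 mm sticking out of the front 20 to 32 mm above the table. Pinch that end from above and draw it 60 to 70 mm straight out along the box's -x.
- blue_wax: Loose blue wax stick with a thin brass band, same size and frame as the red one; it lies in the other slot in the same way and stays there.
- half_bottle: Loose black half bottle with white neck and foil top, upright, 59 mm diameter, 241 mm high, about 0.68 kg. Origin: centre of its underside. Shoulder ends at 183 mm; the neck, 26 to 28 mm thick, runs from 190 to 240 mm: grip it there (222 mm up, about 60 N). It is so tall that it must be gone before a gripper can come down on its neighbours in the row.
- steel_stopper: Loose bottle stopper standing on its grey steel crown, cork end up, 31 mm diameter, 56 mm high, 60 g. Origin: centre of its underside. The cork, 20 mm diameter, from 34 to 56 mm, is the grip.
- foil_cutter: Loose black foil cutter, a small rounded block 33 (x) x 46 (y) x 14 mm high with a silver pad on top, lying flat, 30 g. Origin: centre of its underside; y is its length. Grip it across its x width (solid from x = -12 to +16 mm). At the start its length lies within 25 degrees of the box's x axis.
- side_board: Fixed pale wooden side board for parking things, 280 (x) x 140 (y) mm, top 12 mm above the table, on the left or the right of the wax box. Origin: under its centre, on the table; x is its length.
- saucer: Fixed terracotta saucer on the other side of the wax box, 119 mm diameter, the flat floor 4 mm above the table, rim 14 mm high. Origin: centre of its underside.

How it is judged:
By the outcome, as a careful person would: the job done as asked, in the order asked, and still so for the second after the job is handed in, with the robot touching nothing.
It also fails if it takes over 134 s, if anything falls off the work surface, if the arm or the gripper's body presses on something with over 40 N, if the wrist force passes 120 N, or if a joint passes its speed limit or range.

ROBOT

A 6-joint arm with a two-finger parallel gripper is mounted at the origin on a cart in front of the work surface, level with it; the furniture and walls round the work are solid. World frame = base frame: x ahead of the robot, y to its left, z up, the work surface at z = 0. Lengths are in mm, angles in rad, forces in N, time in s.
With the tool pointing down it reaches from about 325 to 775 mm from the base axis. Payload 5.5 kg.
Tool frame: the origin (TCP) lies midway between the tips of the shut fingers; the grasp point (between the pads) lies env.grip_depth behind it (env.grip_depth is the distance from the TCP to the grasp point, in mm); z points along the fingers, y is the line along which they close (so a half turn about z gives the same grasp; the last joint's range is limited). The gripper opens to 85 mm and grips with 20 to 120 N. Pads are 22 mm wide; open, the fingers measure 114 mm over their backs; the gripper's body (76 mm by 85 mm) begins 54 mm behind the grasp point. The pads swing forward as they close: fully open they stand 13 mm farther back than shut.
Start: joints at [-1.394, 0.091, 1.231, -0, 1.82, -0.057], TCP at [139.004, -583.69, 231.275] pointing down, gripper open.
Joint ranges: [-2.87, 2.87], [-0.86, 2.18], [0.17, 2.46], [-1.51, 4.65], [0.06, 2.69], [-2.65, 2.65]. Speed limits (rad/s): [2.57, 2.57, 3.01, 3.14, 3.14, 3.14].

INTERFACE

Orientations are given as a 3x3 rotation matrix whose columns are the frame's x, y, z axes.
In Python, from workcell import env, imaging, order gives the robot as it stands.
- The arm moves only by the shell command python3 -m inch 'ROWS'. ROWS is a JSON list of rows, 1 to 12 of them, each of 7 numbers: a rotation vector rx, ry, rz in rad, then dx, dy, dz in mm, then the opening from 0.0 (shut) to 1.0 (fully open); each row is the pose to reach, as a shift and turn from the pose commanded when the command began, along the tool's axes at that moment; what a row does not reach only later rows make up. A row lasts 1/12 s, in which the tool goes at most 41.7 mm and 0.125 rad, less where a joint would pass 70% of its speed; a pose out of reach is approached as far as the arm can. The fingers move at their own pace and stop on an object; the grip force is fixed at half the most. Time passes only in rows, so rows that do not move let the fingers close. It prints the time, the measured TCP pose, the force, the opening and the grip force at its end.
- env.read_state(): the state, without advancing time (a new reading comes with each control period).
- imaging.read_camera(name): name is "scene" or "top"; returns a dict with "img" (420x560x3 uint8, blue, green, red), "camera_matrix" (3x3 intrinsics, pixels), "extrinsics" (4x4, takes a point from world to camera coordinates). Camera axes: x right, y down, z forward; pixel columns grow to the right and rows downward; lengths in mm; the calibration is good to about 2 mm. A picture is of the moment at which its call begins. There is no depth.
- order.close_job(): hands the job in; it is judged then, once.
The state is a dict: "t": time; "joints": joint angles; "joint_velocities": joint speeds; "tau": joint torques, N m; "tool_pos": TCP position; "eef_rot": TCP orientation; "force": force on the tool from outside, world axes, zero at the start; "torque": the same for the moment, N m; "grip_width": opening from 0.0 (shut) to 1.0 (fully open); "grasp_force": force on a finger pad.
Only numpy, scipy, OpenCV 4.12 (cv2) and the standard library are available. Lean on these libraries where they do the work, as an engineer would, in place of code of your own. Each camera call takes 0.05 s, during which the arm holds its last target. There are 200 camera calls.

## Working session

There is one attempt and no reset: what is moved stays moved. The work goes in short steps, Python scripts to look and compute and a shell command to move; the robot and the scene stay as the last step left them, time stands still between calls to the robot, and variables do not carry over. Pictures are saved under pics/ and viewed, at most 14 in all, crops included, and the job is handed in when it is done.

```bash
mkdir -p pics; ls
python3 - <<'E'
from workcell import env, imaging, order
import cv2
print(env.grip_depth, env.read_state())
for n in("scene","top"):
    d=imaging.read_camera(n); cv2.imwrite(f"pics/{n}0.png",d["img"]); print(d["camera_matrix"],d["extrinsics"])
E
```

```text
pics
18.700000000000003 {'t': 0.0, 'joints': array([-1.39368130e+00,  9.18471289e-02,  1.23193976e+00,  4.81115087e-06,
        1.81976876e+00, -5.66781431e-02]), 'joint_velocities': array([ 1.30992934e-03,  3.49405202e-05,  6.96049077e-04,  6.31489459e-04,
       -1.40058189e-03,  1.73044043e-03]), 'tau': array([ 2.41927097e-05, -4.58742607e+01, -4.18025887e+01, -1.11985923e-04,
        1.15723096e-02, -1.90735057e-05]), 'tool_pos': array([ 138.96306515, -583.38881286,  230.1274578 ]), 'eef_rot': array([[ 9.72794380e-01,  2.31669975e-01, -3.41271177e-04],
       [ 2.31670197e-01, -9.72792466e-01,  1.93310773e-03],
       [ 1.15856990e-04, -1.95957870e-03, -9.99998073e-01]]), 'force': array([-0.38557613,  0.05969634, -0.44436863]), 'torque': array([ 0.02992385,  0.01558921, -0.01778121]), 'grasp_force': 0.0, 'grip_width': 1.0003295392262002}
[[463.45845186   0.         284.1519995 ]
 [  0.         463.45845186 209.46725535]
 [  0.           0.           1.        ]] [[ 8.10791559e-01 -5.85213972e-01 -1.19019084e-02 -4.76186605e+02]
 [-4.44229898e-01 -6.01968513e-01 -6.63546311e-01  2.85178791e+02]
 [ 3.81151998e-01  5.43284932e-01 -7.48040532e-01  8.40782458e+02]
 [ 0.00000000e+00  0.00000000e+00  0.00000000e+00  1.00000000e+00]]
[[386.24044318   0.         284.70050051]
 [  0.         386.24044318 209.85389259]
 [  0.           0.           1.        ]] [[ 2.14512407e-02 -9.99745321e-01  7.00982476e-03 -2.94247766e+01]
 [-9.98821234e-01 -2.17357281e-02 -4.34016212e-02  5.68233020e+02]
 [ 4.35429314e-02 -6.07054319e-03 -9.99033113e-01  8.85380049e+02]
 [ 0.00000000e+00  0.00000000e+00  0.00000000e+00  1.00000000e+00]]
```

View pics/top0.png

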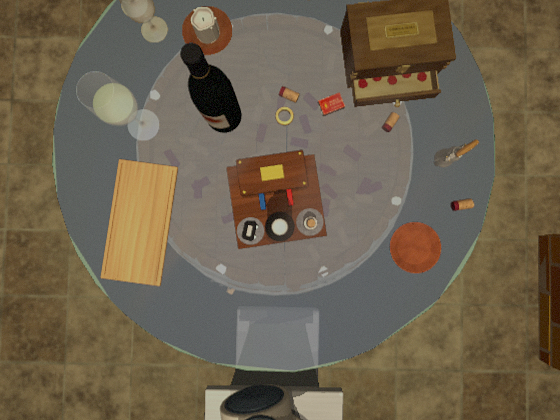

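View pics/scene0.png

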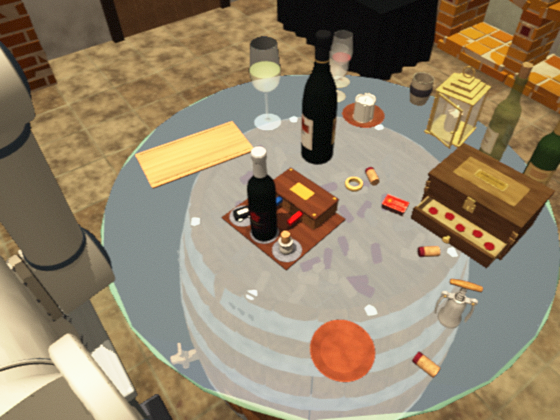

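Top view: side board on the left (140,222), saucer on the right (415,247). In the row, left to right, are the cutter (250,230), the bottle (279,228) and the stopper (310,222). Red stick is at (291,197), blue at (263,201). Next I'll zoom in and measure.

```bash
cat > h.py <<'E'
import numpy as np, cv2
from workcell import env, imaging
def cam(n):
    d=imaging.read_camera(n); return d["img"],d["camera_matrix"],d["extrinsics"]
def ray(K,E,uv,z):
    "pixel -> world point on plane z"
    R,t=E[:3,:3],E[:3,3]; c=-R.T@t; d=R.T@np.linalg.solve(K,[uv[0],uv[1],1.])
    return c+d*(z-c[2])/d[2]
def proj(K,E,p):
    q=K@(E[:3,:3]@np.asarray(p,float)+E[:3,3]); return q[:2]/q[2]
E
python3 - <<'E'
from h import *
a,K,E=cam("top"); b,_,_=cam("scene")
c=np.hstack([cv2.resize(a[140:255,220:335],None,fx=4.3,fy=4.3,interpolation=2)])
cv2.imwrite("pics/ctop.png",c)
s=cv2.resize(b[140:275,210:350],None,fx=4.3,fy=4.3,interpolation=2); cv2.imwrite("pics/cscene.png",s)
hsv=cv2.cvtColor(a,cv2.COLOR_BGR2HSV)
def big(m,x0,x1,y0,y1):
    w=np.zeros_like(m); w[y0:y1,x0:x1]=m[y0:y1,x0:x1]
    return max(cv2.findContours(w,0,2)[0],key=cv2.contourArea)
m=cv2.inRange(hsv,(8,70,120),(28,255,255)); k=big(m,90,190,150,295); r=cv2.minAreaRect(k)
print("board",[ray(K,E,p,12)[:2].round(1) for p in cv2.boxPoints(r)],ray(K,E,r[0],12).round(1),r)
m=cv2.inRange(hsv,(0,120,90),(14,255,255)); k=big(m,380,450,210,285); r=cv2.minAreaRect(k)
print("saucer",ray(K,E,r[0],14).round(1),r)
for n,p,z in (("red",(291,197),32),("blue",(263,201),32),("stopper",(310,222),56),("bottle",(280,227),241),("cutter",(250,231),20)): print(n,ray(K,E,p,z).round(1))
m=cv2.inRange(hsv,(0,60,0),(20,255,140)); k=big(m,222,330,148,252); r=cv2.minAreaRect(k)
print("foot",r,[ray(K,E,p,6)[:2].round(1) for p in cv2.boxPoints(r)])
E
```

```text
board [array([403.1, 405.1]), array([683.6, 373. ]), array([664.8, 232.8]), array([384.5, 266.8])] [533.1 319.5  12. ] ((139.06436157226562, 222.08819580078125), (60.670108795166016, 122.23561096191406), 8.880660057067871)
saucer [ 489.1 -320.7   14. ] ((415.0, 247.0), (50.0, 50.0), 90.0)
red [597.5 -30.7  32. ]
blue [587.   32.8  32. ]
stopper [541.2 -73.3  56. ]
bottle [528.9  -8.3 241. ]
cutter [518.   61.6  20. ]
foot ((275.4364013671875, 197.9095458984375), (89.35040283203125, 89.99320983886719), 81.46923065185547) [array([682.3, 127.3]), array([718.7, -81.5]), array([ 511.4, -116.2]), array([475.9,  90.6])]
```

View pics/ctop.png

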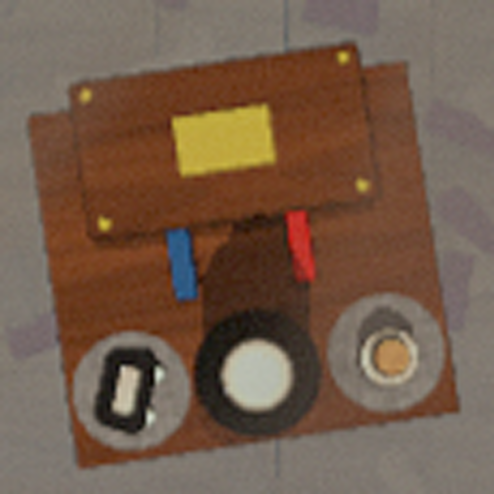

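View pics/cscene.png

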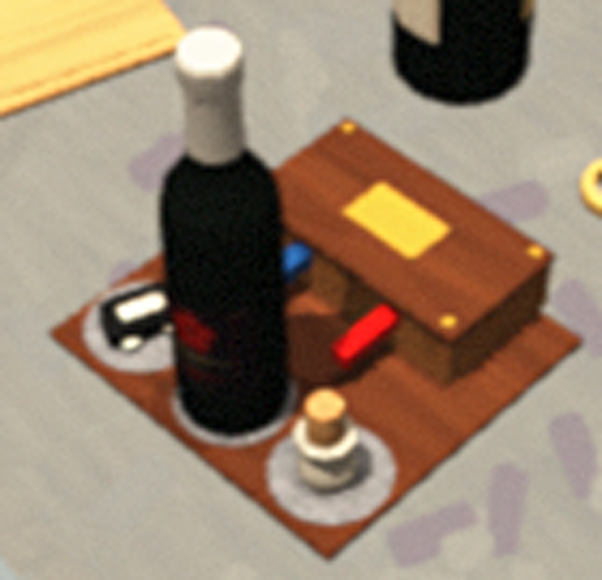

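Crops: in the top crop (4.3x, origin 220,140) the cork is at about (391,355), the bottle top at (257,374), and the cutter at (127,390) with two white wheels on its right side. The felt rings are visible around all three. The scene crop confirms the order and that everything is upright. Next I'll take a precise averaged measurement to use as the reference.

```bash
cat >> h.py <<'E'
def avg(n,k=6):
    L=[cam(n) for _ in range(k)]; return np.mean([l[0] for l in L],0).astype(np.uint8),L[0][1],L[0][2]
def blob(a,lo,hi,x0,x1,y0,y1,hull=True,s=6):
    "largest HSV blob in a window, measured on an s-fold upsampled crop -> contour in image pixels"
    c=cv2.resize(a[y0:y1,x0:x1],None,fx=s,fy=s,interpolation=cv2.INTER_CUBIC)
    m=cv2.inRange(cv2.cvtColor(c,cv2.COLOR_BGR2HSV),lo,hi)
    k=max(cv2.findContours(m,0,1)[0],key=cv2.contourArea)
    if hull:k=cv2.convexHull(k)
    return ((k.reshape(-1,2)+.5)/s-.5+[x0,y0]).astype(np.float32)
def cen(k):
    M=cv2.moments(k.reshape(-1,1,2)); return np.array([M["m10"],M["m01"]])/M["m00"]
def rect(K,E,k,z):
    "min-area rectangle in world on plane z: centre, sides, angles"
    w=np.array([ray(K,E,p,z)[:2] for p in k],np.float32); b=cv2.boxPoints(cv2.minAreaRect(w)); e0,e1=b[1]-b[0],b[2]-b[1]
    return b.mean(0),[(round(float(np.hypot(*e)),1),round(float((np.arctan2(e[1],e[0])+np.pi/2)%np.pi-np.pi/2),3)) for e in (e0,e1)]
E
python3 - <<'E'
from h import *
a,K,E=avg("top"); b,K2,E2=avg("scene"); cv2.imwrite("pics/ref_top.png",a); cv2.imwrite("pics/ref_scene.png",b)
np.savez("cal.npz",K=K,E=E,K2=K2,E2=E2)
k=blob(a,(0,0,130),(180,60,255),268,291,216,240); print("bottle",cen(k),cv2.minEnclosingCircle(k)[1],ray(K,E,cen(k),247).round(1))
k=blob(a,(5,90,110),(25,255,255),300,322,212,235); print("cork",cen(k),cv2.minEnclosingCircle(k)[1],ray(K,E,cen(k),62).round(1))
k=blob(a,(0,0,0),(180,255,50),240,259,218,243); print("cutter black",cen(k),rect(K,E,k,20))
k=blob(a,(0,0,140),(180,90,255),243,253,222,240); print("pad",cen(k),rect(K,E,k,20))
k=blob(a,(0,150,110),(8,255,255),284,296,185,208); print("red",cen(k),rect(K,E,k,32))
k=blob(a,(100,120,70),(130,255,255),255,268,190,212); print("blue",cen(k),rect(K,E,k,32))
for n,w in(("feltL",(232,266,212,248)),("feltR",(292,326,204,240))):
    k=blob(a,(0,0,85),(180,60,150),*w); c,r=cv2.minEnclosingCircle(k); print(n,c,r,ray(K,E,c,6).round(1),(cv2.contourArea(k)/np.pi)**.5)
k=blob(a,(0,0,0),(180,255,50),260,300,205,245);print("bottle body",cen(k))
# scene
k=blob(b,(0,0,130),(180,60,255),248,270,145,160);print("sc bottle top",cen(k))
E
```

```text
bottle [279.37093337 226.6568694 ] 8.077357292175293 [529.5  -7.2 247. ]
cork [310.63376499 222.65736945] 4.397541522979736 [539.7 -74.3  62. ]
cutter black [249.02335494 230.02043044] (array([520.7037 ,  64.30676], dtype=float32), [(45.0, -0.212), (27.7, 1.358)])
pad [248.8225317  230.27165763] (array([519.6149  ,  64.143326], dtype=float32), [(24.8, -0.19), (10.3, 1.381)])
red [289.68081357 196.5701444 ] (array([597.9259  , -27.627972], dtype=float32), [(13.2, -1.398), (40.1, 0.173)])
blue [261.95841605 200.92947805] (array([586.9569 ,  35.08352], dtype=float32), [(11.6, -1.408), (36.4, 0.163)])
feltL (250.0621337890625, 230.45082092285156) 13.633909225463867 [519.1  62.6   6. ] 13.434511663465527
feltR (309.4645690917969, 221.52728271484375) 13.624759674072266 [543.  -75.7   6. ] 13.363904316850254
bottle body [275.81110059 224.81196363]
sc bottle top [259.09097456 152.2876466 ]
```

```bash
cat > plan.py <<'E'
# commanded-pose bookkeeping: plan.py x y z yaw [x y z yaw ...] -> total shift in tool axes from the pose at the start of each leg
import sys,json,os,numpy as np
p=json.load(open("cmd.json")) if os.path.exists("cmd.json") else [139.004,-583.69,231.275,0.2338]
v=list(map(float,sys.argv[1:]))
for i in range(0,len(v),4):
    x,y,z,w=v[i:i+4]; c,s=np.cos(p[3]),np.sin(p[3]); X,Y,Z=x-p[0],y-p[1],z-p[2]
    print("rz %.3f d %.1f %.1f %.1f  len %.0f rows>=%.1f"%(p[3]-w,c*X+s*Y,s*X-c*Y,-Z,np.linalg.norm([X,Y,Z]),max(np.linalg.norm([X,Y,Z])/41.7,abs(p[3]-w)/.125)))
    p=[x,y,z,w]
json.dump(p,open("cmd.json","w"))
E
python3 plan.py 400 -200 290 0.17  529.5 -7.2 290 0.17  529.5 -7.2 209 0.17
```

```text
rz 0.064 d 342.8 -312.8 -58.7  len 468 rows>=11.2
rz 0.000 d 160.3 -168.1 -0.0  len 232 rows>=5.6
rz 0.000 d 0.0 0.0 81.0  len 81 rows>=1.9
```

```bash
python3 -m inch '[[0,0,0.064,60,-50,-58.7,1],[0,0,0.064,90,-82,-58.7,1],[0,0,0.064,342.8,-312.8,-58.7,1],[0,0,0.064,342.8,-312.8,-58.7,1],[0,0,0.064,342.8,-312.8,-58.7,1],[0,0,0.064,342.8,-312.8,-58.7,1],[0,0,0.064,342.8,-312.8,-58.7,1],[0,0,0.064,342.8,-312.8,-58.7,1],[0,0,0.064,342.8,-312.8,-58.7,1],[0,0,0.064,342.8,-312.8,-58.7,1],[0,0,0.064,342.8,-312.8,-58.7,1],[0,0,0.064,342.8,-312.8,-58.7,1]]'
```

```text
t: 1.8
tool_pos: [401.8, -196.2, 290.7]
eef_rot: [[0.985, 0.173, 0.002], [0.173, -0.985, 0.001], [0.002, -0.0, -1.0]]
force: [0.1, -0.6, -0.2]
grip_width: 1.0
grasp_force: 0.0
```

```bash
python3 -m inch '[[0,0,0,0,0,0,1],[0,0,0,0,0,0,1],[0,0,0,0,0,0,1]]'
```

```text
t: 2.05
tool_pos: [399.7, -200.5, 290.0]
eef_rot: [[0.986, 0.169, -0.0], [0.169, -0.986, -0.0], [-0.0, 0.0, -1.0]]
force: [-0.1, -0.6, -0.1]
grip_width: 1.001
grasp_force: 0.0
```

```bash
python3 -m inch '[[0,0,0,30,-31,0,1],[0,0,0,58,-61,0,1],[0,0,0,86,-91,0,1],[0,0,0,115,-121,0,1],[0,0,0,140,-147,0,1],[0,0,0,155,-162,0,1],[0,0,0,160.3,-168.1,0,1],[0,0,0,160.3,-168.1,0,1],[0,0,0,160.3,-168.1,35,0.8],[0,0,0,160.3,-168.1,65,0.7],[0,0,0,160.3,-168.1,81,0.7],[0,0,0,160.3,-168.1,81,0.7]]'
python3 - <<'E'
from h import *
a,K,E=cam("top"); b,_,_=cam("scene")
cv2.imwrite("pics/b1.png",cv2.resize(b[110:270,190:350],None,fx=3.5,fy=3.5,interpolation=2))
E
```

```text
t: 3.05
tool_pos: [527.3, -9.5, 204.2]
eef_rot: [[0.986, 0.166, -0.008], [0.166, -0.986, -0.0], [-0.008, -0.001, -1.0]]
force: [0.8, -0.2, -1.3]
grip_width: 0.702
grasp_force: 0.0
```

View pics/b1.png

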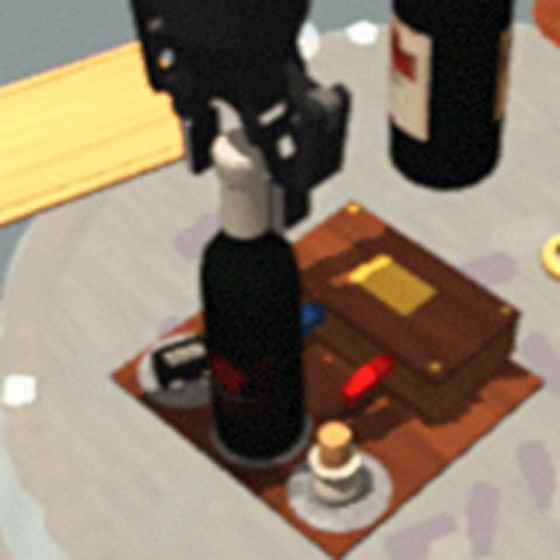

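The neck is between the open fingers (about pixel 250,190 in the crop). Closing now.

```bash
python3 -m inch '[[0,0,0,0,0,0,0.5],[0,0,0,0,0,0,0.4],[0,0,0,0,0,0,0.36],[0,0,0,0,0,0,0.33],[0,0,0,0,0,0,0.3],[0,0,0,0,0,0,0.2],[0,0,0,0,0,0,0.1],[0,0,0,0,0,0,0],[0,0,0,0,0,0,0],[0,0,0,0,0,0,0]]'
python3 plan.py 529.5 -7.2 254 0.17 626 308 254 0.17 626 308 216 0.17
```

```text
t: 3.98
tool_pos: [530.0, -6.9, 210.3]
eef_rot: [[0.986, 0.169, 0.002], [0.169, -0.986, 0.0], [0.002, 0.0, -1.0]]
force: [-1.1, 0.9, 5.1]
grip_width: 0.286
grasp_force: 58.5
rz 0.000 d 0.0 0.0 -45.0  len 45 rows>=1.1
rz 0.000 d 148.4 -294.3 -0.0  len 330 rows>=7.9
rz 0.000 d 0.0 0.0 38.0  len 38 rows>=0.9
```

```bash
python3 -m inch '[[0,0,0,0,0,-6,0],[0,0,0,0,0,-18,0],[0,0,0,0,0,-32,0],[0,0,0,0,0,-42,0],[0,0,0,0,0,-45,0],[0,0,0,4,-8,-45,0],[0,0,0,14,-28,-45,0],[0,0,0,28,-56,-45,0],[0,0,0,43,-86,-45,0],[0,0,0,58,-116,-45,0]]'; python3 -m inch '[[0,0,0,15,-30,0,0],[0,0,0,30,-60,0,0],[0,0,0,45,-90,0,0],[0,0,0,60,-120,0,0],[0,0,0,74,-147,0,0],[0,0,0,84,-167,0,0],[0,0,0,90.4,-178.3,0,0],[0,0,0,90.4,-178.3,0,0],[0,0,0,90.4,-178.3,0,0],[0,0,0,90.4,-178.3,10,0],[0,0,0,90.4,-178.3,20,0],[0,0,0,90.4,-178.3,26,0]]'
python3 - <<'E'
from h import *
b,_,_=cam("scene")
cv2.imwrite("pics/b2.png",b)
E
```

```text
t: 4.82
tool_pos: [567.2, 118.6, 252.7]
eef_rot: [[0.986, 0.168, -0.002], [0.168, -0.986, 0.0], [-0.002, -0.0, -1.0]]
force: [0.3, -0.3, -5.1]
grip_width: 0.286
grasp_force: 59.7
t: 5.82
tool_pos: [625.7, 306.9, 225.7]
eef_rot: [[0.986, 0.168, -0.002], [0.168, -0.986, -0.001], [-0.002, 0.001, -1.0]]
force: [-0.0, -0.8, -6.1]
grip_width: 0.285
grasp_force: 59.7
```

View pics/b2.png

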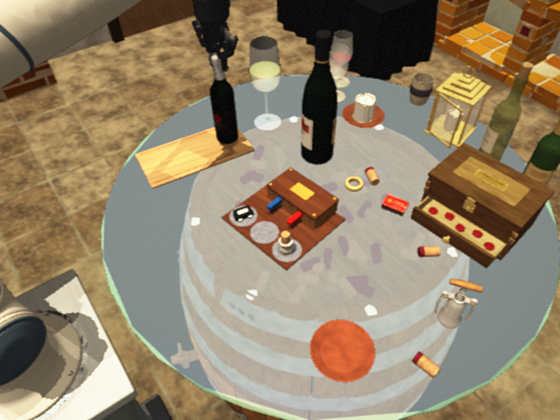

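The bottle hangs upright over the far end of the side board (226,140), and its felt is empty. Lowering and releasing.

```bash
python3 -m inch '[[0,0,0,0,0,6,0],[0,0,0,0,0,10,0],[0,0,0,0,0,12,0],[0,0,0,0,0,12.5,0],[0,0,0,0,0,13,0],[0,0,0,0,0,13,0]]'; python3 -m inch '[[0,0,0,0,0,0,0.35],[0,0,0,0,0,0,0.45],[0,0,0,0,0,0,0.6],[0,0,0,0,0,0,0.6],[0,0,0,0,0,-15,0.6],[0,0,0,0,0,-50,0.6],[0,0,0,0,0,-80,0.6],[0,0,0,0,0,-80,0.6]]'
python3 - <<'E'
import json;json.dump([626,308,295,0.17],open("cmd.json","w"))
from h import *
for z,p in ((6,(542,-74.3)),):
  pass
E
python3 plan.py 541 -74.6 180 0.17 541 -74.6 33 0.17
```

```text
t: 6.37
tool_pos: [626.5, 307.9, 216.6]
eef_rot: [[0.986, 0.169, 0.002], [0.169, -0.986, 0.001], [0.002, -0.0, -1.0]]
force: [0.0, -0.3, 1.4]
grip_width: 0.278
grasp_force: 60.0
t: 7.03
tool_pos: [626.8, 308.3, 303.6]
eef_rot: [[0.986, 0.169, 0.011], [0.169, -0.986, 0.005], [0.011, -0.003, -1.0]]
force: [0.4, 0.0, 1.5]
grip_width: 0.6
grasp_force: 0.0
rz 0.000 d -148.5 362.7 115.0  len 408 rows>=9.8
rz 0.000 d 0.0 0.0 147.0  len 147 rows>=3.5
```

Run:
```python
from h import *
a,K,E=avg("top",3); b,K2,E2=avg("scene",3)
def line(K,E,uv):
    R,t=E[:3,:3],E[:3,3]; c=-R.T@t; d=R.T@np.linalg.solve(K,[uv[0],uv[1],1.]); return c,d/np.linalg.norm(d)
ka=blob(a,(5,90,110),(25,255,255),300,322,212,235); kb=blob(b,(8,80,120),(25,255,255),278,295,228,250)
print(cen(ka),cen(kb),cv2.boundingRect(kb)); 
tb=kb[kb[:,1].argmin()]
for z in (51,56,62): print(z,ray(K,E,cen(ka),z).round(1),ray(K2,E2,cen(kb),z).round(1))
kr=blob(a,(0,0,120),(180,70,255),300,322,210,236); print("steel+cork",cen(kr),ray(K,E,cen(kr),36).round(1))
print("felt proj",proj(K2,E2,(542.9,-75.4,6)),proj(K,E,(542.9,-75.4,6)))
g=blob(b,(0,0,120),(180,60,255),270,300,228,262);print(cv2.boundingRect(g))
# felt circles in scene (ellipse centres)
for n,w in(("mid",(246,282,215,248)),("R",(268,306,228,268))):
    k=blob(b,(0,0,95),(180,50,255),*w); e=cv2.fitEllipse(k); print(n,e,ray(K2,E2,e[0],6).round(1))
k=blob(a,(0,0,85),(180,60,160),262,296,210,244); print("feltM top",ray(K,E,cen(k),6).round(1))
kc=blob(b,(0,0,0),(180,255,50),228,258,200,224); print("bottle park",0)
k=blob(a,(0,0,130),(180,60,255),110,145,150,200); print("parked bottle",ray(K,E,cen(k),253).round(1))
```

```text
[310.59090646 222.64910093] [285.874657   234.82086202] (277, 227, 18, 17)
51 [539.9 -75.   51. ] [541.7 -70.4  51. ]
56 [539.8 -74.7  56. ] [539.4 -73.7  56. ]
62 [539.7 -74.2  62. ] [536.6 -77.6  62. ]
steel+cork [310.16376704 221.91110658] [541.7 -75.2  36. ]
felt proj [287.8725179  248.96369567] [309.3433851  221.54667528]
(272, 238, 28, 24)
mid ((264.08319091796875, 231.97265625), (21.781190872192383, 28.09612274169922), 84.89534759521484) [527.9  -5.9   6. ]
R ((286.4313659667969, 249.55416870117188), (23.427804946899414, 28.894899368286133), 90.0663070678711) [539.5 -74.8   6. ]
feltM top [530.9  -6.4   6. ]
bottle park 0
parked bottle [646.4 237.4 253. ]
```

```bash
python3 -m inch '[[0,0,0,-10,25,0,0.6],[0,0,0,-22,55,10,0.6],[0,0,0,-37,90,22,0.6],[0,0,0,-52,127,35,0.6],[0,0,0,-67,164,48,0.6],[0,0,0,-82,200,61,0.6],[0,0,0,-97,237,74,0.6],[0,0,0,-112,274,87,0.6],[0,0,0,-127,310,100,0.6],[0,0,0,-140,340,110,0.6],[0,0,0,-148.5,362.7,115,0.6],[0,0,0,-148.5,362.7,115,0.6]]'; python3 -m inch '[[0,0,0,0,0,30,0.6],[0,0,0,0,0,65,0.6],[0,0,0,0,0,100,0.6],[0,0,0,0,0,125,0.6],[0,0,0,0,0,137,0.6],[0,0,0,0,0,137,0.6],[0,0,0,0,0,137,0.6]]'
python3 - <<'E'
import json;json.dump([541,-74.6,43,0.17],open("cmd.json","w"))
from h import *
b,_,_=cam("scene")
cv2.imwrite("pics/s1.png",cv2.resize(b[190:280,220:340],None,fx=5,fy=5,interpolation=2))
E
```

```text
t: 8.33
tool_pos: [538.7, -78.7, 176.7]
eef_rot: [[0.986, 0.164, -0.005], [0.164, -0.986, -0.001], [-0.005, 0.0, -1.0]]
force: [0.2, 0.5, -1.0]
grip_width: 0.596
grasp_force: 0.0
t: 8.92
tool_pos: [541.0, -74.2, 43.1]
eef_rot: [[0.986, 0.169, -0.001], [0.169, -0.986, 0.0], [-0.001, -0.0, -1.0]]
force: [1.2, -0.3, 1.0]
grip_width: 0.6
grasp_force: 0.0
```

View pics/s1.png

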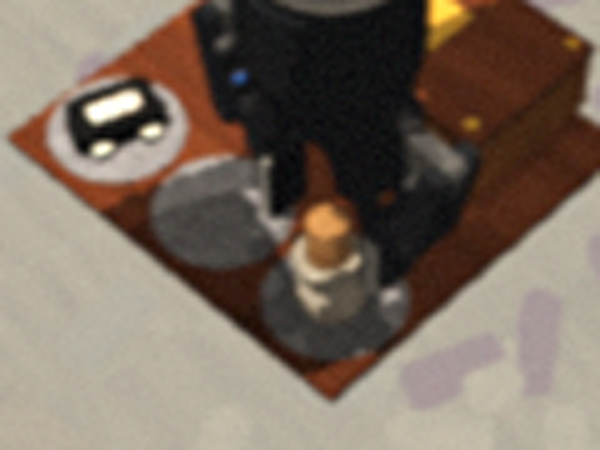

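The fingers straddle the cork (cork at about 325,230 in the crop), with tips below its top. Closing and lifting.

```bash
python3 -m inch '[[0,0,0,0,0,0,0.45],[0,0,0,0,0,0,0.33],[0,0,0,0,0,0,0.28],[0,0,0,0,0,0,0.24],[0,0,0,0,0,0,0.2],[0,0,0,0,0,0,0],[0,0,0,0,0,0,0],[0,0,0,0,0,0,0],[0,0,0,0,0,0,0]]'
python3 plan.py 541 -74.6 110 0.17 510 322 110 0.17
```

```text
t: 9.72
tool_pos: [541.7, -74.7, 44.3]
eef_rot: [[0.986, 0.169, 0.002], [0.169, -0.986, -0.0], [0.002, 0.001, -1.0]]
force: [-0.6, 0.8, 5.9]
grip_width: 0.195
grasp_force: 58.5
rz 0.000 d 0.0 0.0 -67.0  len 67 rows>=1.6
rz 0.000 d 36.5 -396.1 -0.0  len 398 rows>=9.5
```

```bash
python3 -m inch '[[0,0,0,0,0,-10,0],[0,0,0,0,0,-35,0],[0,0,0,0,0,-60,0],[0,0,0,1,-8,-67,0],[0,0,0,3,-33,-67,0],[0,0,0,6,-66,-67,0],[0,0,0,10,-104,-67,0],[0,0,0,13,-142,-67,0],[0,0,0,17,-180,-67,0],[0,0,0,20,-218,-67,0],[0,0,0,23.5,-256,-67,0]]'; python3 -m inch '[[0,0,0,3.5,-38,0,0],[0,0,0,7,-75,0,0],[0,0,0,10,-110,0,0],[0,0,0,12.3,-132,10,0],[0,0,0,13,-140.1,25,0],[0,0,0,13,-140.1,45,0],[0,0,0,13,-140.1,55,0],[0,0,0,13,-140.1,60,0],[0,0,0,13,-140.1,61,0],[0,0,0,13,-140.1,61,0],[0,0,0,13,-140.1,61,0]]'
```

```text
t: 10.63
tool_pos: [519.9, 183.8, 109.3]
eef_rot: [[0.986, 0.169, -0.001], [0.169, -0.986, -0.0], [-0.001, -0.0, -1.0]]
force: [0.9, 0.3, -1.1]
grip_width: 0.193
grasp_force: 58.6
t: 11.55
tool_pos: [509.7, 322.5, 50.3]
eef_rot: [[0.986, 0.169, -0.0], [0.169, -0.986, 0.002], [0.0, -0.002, -1.0]]
force: [-2.8, 1.2, 6.1]
grip_width: 0.197
grasp_force: 59.6
```

```bash
python3 -m inch '[[0,0,0,0,0,0,0.3],[0,0,0,0,0,0,0.4],[0,0,0,0,0,0,0.5],[0,0,0,0,0,0,0.6],[0,0,0,0,0,-30,0.6],[0,0,0,0,0,-65,0.6],[0,0,0,0,0,-81,0.6],[0,0,0,0,0,-81,0.6]]'
python3 - <<'E'
import json;json.dump([510,322,130,0.17],open("cmd.json","w"))
E
python3 plan.py 520.7 64 100 -0.21 520.7 64 9 -0.21
python3 - <<'E'
from h import *
a,K,E=cam("top");b,_,_=cam("scene")
cv2.imwrite("pics/p2.png",np.hstack([cv2.resize(a[130:270,90:330],None,fx=1.6,fy=2.0*.8),cv2.resize(b[90:270,130:350],None,fx=1.8,fy=1.8)[:224]]))
k=blob(a,(0,0,0),(180,255,50),240,259,218,243); print("cutter black",cen(k),rect(K,E,k,20))
E
```

```text
t: 12.22
tool_pos: [512.2, 322.9, 135.9]
eef_rot: [[0.986, 0.169, 0.008], [0.169, -0.986, 0.004], [0.009, -0.003, -1.0]]
force: [0.8, 0.4, 1.0]
grip_width: 0.598
grasp_force: 0.0
rz 0.380 d -33.1 256.1 30.0  len 260 rows>=6.2
rz 0.000 d 0.0 -0.0 91.0  len 91 rows>=2.2
cutter black [249.03732761 230.02580657] (array([520.70685,  64.28457], dtype=float32), [(44.5, -0.221), (27.3, 1.35)])
```

View pics/p2.png

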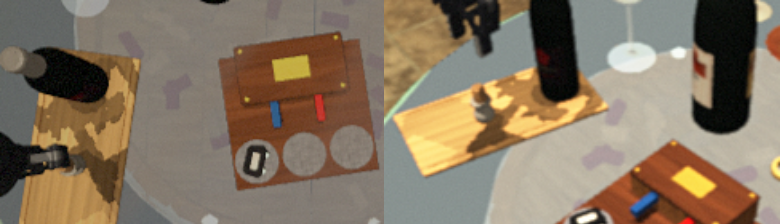

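Bottle and stopper both stand upright on the side board; the cutter is undisturbed on the left felt. Now the cutter.

```bash
python3 -m inch '[[0,0,0.05,-3,25,0,0.6],[0,0,0.12,-8,60,5,0.6],[0,0,0.2,-13,98,12,0.6],[0,0,0.28,-18,136,18,0.6],[0,0,0.34,-23,175,24,0.6],[0,0,0.38,-28,213,29,0.6],[0,0,0.38,-32,245,30,0.6],[0,0,0.38,-33.1,256.1,30,0.6],[0,0,0.38,-33.1,256.1,30,0.6],[0,0,0.38,-33.1,256.1,50,0.6]]'; python3 -m inch '[[0,0,0,0,0,30,0.6],[0,0,0,0,0,50,0.6],[0,0,0,0,0,64,0.6],[0,0,0,0,0,69.5,0.6],[0,0,0,0,0,70.5,0.6],[0,0,0,0,0,70.5,0.6],[0,0,0,0,0,70.5,0.5],[0,0,0,0,0,70.5,0.45],[0,0,0,0,0,70.5,0.4]]'
python3 - <<'E'
from h import *
b,_,_=cam("scene")
cv2.imwrite("pics/c1.png",cv2.resize(b[190:260,205:305],None,fx=6,fy=6,interpolation=2))
E
```

```text
t: 13.15
tool_pos: [522.5, 63.9, 82.6]
eef_rot: [[0.978, -0.21, 0.005], [-0.21, -0.978, 0.001], [0.005, -0.002, -1.0]]
force: [0.5, -0.1, 0.2]
grip_width: 0.601
grasp_force: 0.0
t: 13.9
tool_pos: [521.5, 64.1, 10.7]
eef_rot: [[0.978, -0.209, 0.002], [-0.209, -0.978, 0.0], [0.002, -0.001, -1.0]]
force: [0.5, -0.0, -0.8]
grip_width: 0.393
grasp_force: 0.0
```

View pics/c1.png

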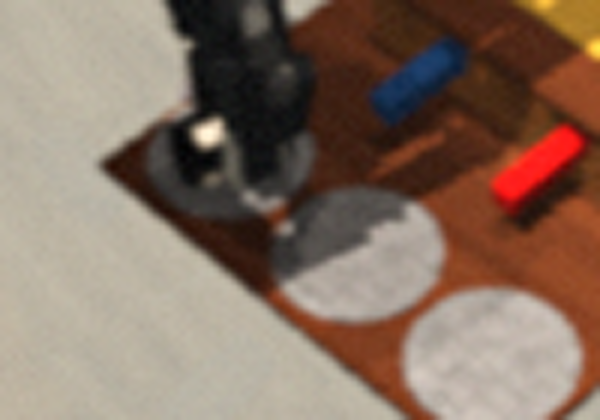

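The fingers are around the cutter (pad at 205,135 in the crop), level with the felt and not touching. Closing.

```bash
python3 -m inch '[[0,0,0,0,0,0,0.36],[0,0,0,0,0,0,0.33],[0,0,0,0,0,0,0.31],[0,0,0,0,0,0,0.29],[0,0,0,0,0,0,0.2],[0,0,0,0,0,0,0],[0,0,0,0,0,0,0],[0,0,0,0,0,0,0]]'
echo '[520.7,64,9.5,-0.21]' > cmd.json; python3 plan.py 520.7 64 80 -0.21 436 331 80 -0.21
```

```text
t: 14.62
tool_pos: [521.1, 64.0, 10.2]
eef_rot: [[0.978, -0.209, 0.001], [-0.209, -0.978, 0.0], [0.001, -0.0, -1.0]]
force: [-0.7, -0.0, 6.2]
grip_width: 0.3
grasp_force: 59.3
rz 0.000 d 0.0 -0.0 -70.5  len 70 rows>=1.7
rz 0.000 d -138.5 -243.5 -0.0  len 280 rows>=6.7
```

```bash
python3 -m inch '[[0,0,0,0,0,-10,0],[0,0,0,0,0,-35,0],[0,0,0,0,0,-62,0],[0,0,0,-5,-9,-70.5,0],[0,0,0,-18,-32,-70.5,0],[0,0,0,-36,-64,-70.5,0],[0,0,0,-55,-97,-70.5,0],[0,0,0,-74,-130,-70.5,0],[0,0,0,-93,-163,-70.5,0],[0,0,0,-112,-197,-70.5,0],[0,0,0,-128,-225,-70.5,0],[0,0,0,-138.5,-243.5,-70.5,0]]'; python3 -m inch '[[0,0,0,0,0,0,0],[0,0,0,0,0,20,0],[0,0,0,0,0,42,0],[0,0,0,0,0,57,0],[0,0,0,0,0,63,0],[0,0,0,0,0,64.5,0],[0,0,0,0,0,64.5,0],[0,0,0,0,0,64.5,0]]'
python3 -m inch '[[0,0,0,0,0,0,0.36],[0,0,0,0,0,0,0.44],[0,0,0,0,0,0,0.5],[0,0,0,0,0,0,0.5],[0,0,0,0,0,-25,0.5],[0,0,0,0,0,-60,0.5],[0,0,0,0,0,-90,0.5],[0,0,0,0,0,-100,0.5]]'
echo '[436,331,115.5,-0.21]' > cmd.json; python3 plan.py 596.5 -28.5 115.5 0.17 596.5 -28.5 22 0.17
```

```text
t: 15.62
tool_pos: [434.0, 334.0, 79.4]
eef_rot: [[0.978, -0.206, -0.001], [-0.206, -0.978, 0.001], [-0.001, -0.0, -1.0]]
force: [-0.4, -0.5, -0.2]
grip_width: 0.298
grasp_force: 59.1
t: 16.28
tool_pos: [436.0, 330.5, 16.2]
eef_rot: [[0.978, -0.209, -0.0], [-0.209, -0.978, -0.0], [-0.0, 0.0, -1.0]]
force: [-3.1, -1.3, 4.6]
grip_width: 0.298
grasp_force: 59.7
t: 16.95
tool_pos: [437.8, 332.1, 121.1]
eef_rot: [[0.978, -0.209, 0.006], [-0.209, -0.978, 0.004], [0.005, -0.005, -1.0]]
force: [0.8, 0.6, 1.0]
grip_width: 0.499
grasp_force: 0.0
rz -0.380 d 231.9 318.1 -0.0  len 394 rows>=9.4
rz 0.000 d 0.0 0.0 93.5  len 94 rows>=2.2
```

```bash
echo '[436,331,115.5,-0.21]' > cmd.json; python3 plan.py 596.6 -27.6 115.5 0.17; python3 -m inch '[[0,0,-0.05,15,20,0,0.5],[0,0,-0.12,38,52,0,0.5],[0,0,-0.19,61,84,0,0.5],[0,0,-0.26,84,116,0,0.5],[0,0,-0.33,107,148,0,0.5],[0,0,-0.38,130,179,0,0.5],[0,0,-0.38,154,211,0,0.5],[0,0,-0.38,178,244,0,0.5],[0,0,-0.38,202,277,0,0.5],[0,0,-0.38,221,304,0,0.45]]'
python3 - <<'E'
from h import *
a,K,E=cam("top");b,_,_=cam("scene")
cv2.imwrite("pics/r1.png",np.hstack([cv2.resize(a[130:270,90:330],None,fx=1.6,fy=1.6),cv2.resize(b[90:270,130:350],None,fx=1.8,fy=1.8)[:224]]))
E
```

```text
rz -0.380 d 231.8 317.2 -0.0  len 393 rows>=9.4
t: 17.78
tool_pos: [589.3, -15.4, 114.7]
eef_rot: [[0.986, 0.168, -0.001], [0.168, -0.986, -0.001], [-0.001, 0.0, -1.0]]
force: [0.8, -0.2, 0.4]
grip_width: 0.451
grasp_force: 0.0
```

View pics/r1.png

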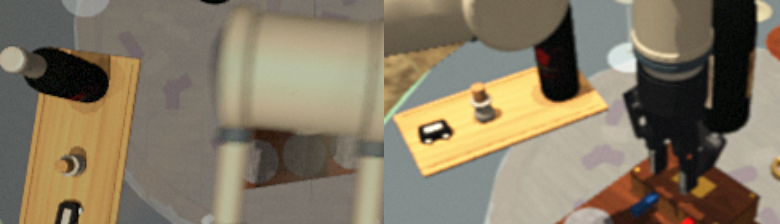

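All three stand parked on the side board: cutter (68,212), stopper (70,163) and bottle (70,80) in the left half. Next is the red stick.

```bash
echo '[588.8,-12.4,115.5,0.17]' > cmd.json; python3 plan.py 596.6 -27.6 22 0.17; python3 -m inch '[[0,0,0,5.1,16.3,0,0.45],[0,0,0,5.1,16.3,10,0.45],[0,0,0,5.1,16.3,35,0.45],[0,0,0,5.1,16.3,65,0.45],[0,0,0,5.1,16.3,85,0.45],[0,0,0,5.1,16.3,92,0.45],[0,0,0,5.1,16.3,93.5,0.45],[0,0,0,5.1,16.3,93.5,0.45],[0,0,0,5.1,16.3,93.5,0.35]]'
python3 - <<'E'
from h import *
b,_,_=cam("scene")
cv2.imwrite("pics/r2.png",cv2.resize(b[170:250,245:365],None,fx=5,fy=5,interpolation=2))
E
```

```text
rz 0.000 d 5.1 16.3 93.5  len 95 rows>=2.3
t: 18.63
tool_pos: [597.6, -27.3, 23.8]
eef_rot: [[0.986, 0.17, 0.003], [0.17, -0.986, -0.0], [0.003, 0.001, -1.0]]
force: [0.8, -0.4, -0.6]
grip_width: 0.349
grasp_force: 0.0
```

View pics/r2.png

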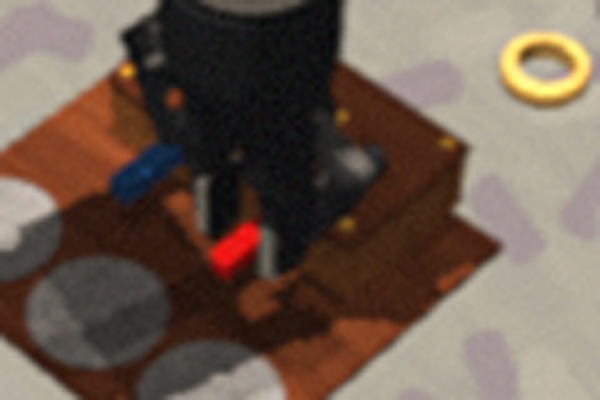

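The fingers straddle the red stick (235,250 in the crop) and are clear of the blue one. Gripping and drawing out.

```bash
python3 -m inch '[[0,0,0,0,0,0,0.3],[0,0,0,0,0,0,0.2],[0,0,0,0,0,0,0.12],[0,0,0,0,0,0,0],[0,0,0,0,0,0,0],[0,0,0,0,0,0,0],[0,0,0,0,0,0,0]]'; python3 -m inch '[[0,0,0,-6,0,0,0],[0,0,0,-16,0,0,0],[0,0,0,-30,0,0,0],[0,0,0,-46,0,0,0],[0,0,0,-58,0,0,0],[0,0,0,-64,0,0,0],[0,0,0,-66,0,0,0],[0,0,0,-66,0,0,0],[0,0,0,-66,0,-10,0],[0,0,0,-66,0,-35,0],[0,0,0,-66,0,-58,0],[0,0,0,-66,0,-58,0]]'
python3 - <<'E'
import json,numpy as np;json.dump([596.6-66*np.cos(.17),-27.6-66*np.sin(.17),80,0.17],open("cmd.json","w"))
from h import *
b,_,_=cam("scene")
cv2.imwrite("pics/r3.png",cv2.resize(b[150:270,215:355],None,fx=4,fy=4,interpolation=2))
E
python3 plan.py 464 -325 80 0.17 464 -325 8 0.17
```

```text
t: 19.27
tool_pos: [597.2, -27.7, 23.1]
eef_rot: [[0.986, 0.169, 0.002], [0.169, -0.986, -0.0], [0.002, 0.0, -1.0]]
force: [-1.0, 0.5, 6.7]
grip_width: 0.108
grasp_force: 60.9
t: 20.27
tool_pos: [534.8, -39.1, 86.4]
eef_rot: [[0.986, 0.169, 0.009], [0.169, -0.986, -0.001], [0.009, 0.003, -1.0]]
force: [1.1, 0.3, 1.5]
grip_width: 0.108
grasp_force: 60.2
rz 0.000 d -115.0 270.7 -0.0  len 294 rows>=7.1
rz 0.000 d 0.0 0.0 72.0  len 72 rows>=1.7
```

View pics/r3.png

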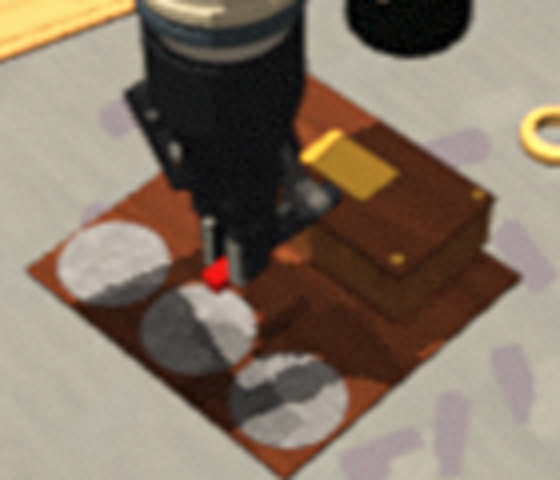

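The red stick is in the gripper, level and clear of the box. Taking it to the saucer.

```bash
python3 -m inch '[[0,0,0,-5,12,0,0],[0,0,0,-15,36,0,0],[0,0,0,-30,70,0,0],[0,0,0,-45,106,0,0],[0,0,0,-60,142,0,0],[0,0,0,-75,177,0,0],[0,0,0,-90,212,0,0],[0,0,0,-103,243,0,0],[0,0,0,-112,263,0,0],[0,0,0,-115,270.7,0,0],[0,0,0,-115,270.7,5,0],[0,0,0,-115,270.7,25,0]]'; python3 -m inch '[[0,0,0,0,0,20,0],[0,0,0,0,0,35,0],[0,0,0,0,0,43,0],[0,0,0,0,0,46,0],[0,0,0,0,0,48,0],[0,0,0,0,0,49,0],[0,0,0,0,0,49,0],[0,0,0,0,0,49,0]]'
python3 - <<'E'
from h import *
a,K,E=cam("top");b,K2,E2=cam("scene")
k=blob(b,(0,170,110),(4,255,255),290,400,300,400); print("red scene",cen(k),rect(K2,E2,k,16))
k=blob(b,(4,120,90),(16,255,255),290,400,300,400); e=cv2.fitEllipse(k); print("saucer scene",ray(K2,E2,e[0],14).round(1),rect(K2,E2,k,14))
k=blob(a,(0,120,90),(14,255,255),380,450,210,285); print(cen(k))
E
```

```text
t: 21.32
tool_pos: [465.1, -326.2, 57.2]
eef_rot: [[0.986, 0.168, 0.004], [0.168, -0.986, -0.002], [0.003, 0.003, -1.0]]
force: [0.2, -0.9, -0.1]
grip_width: 0.106
grasp_force: 60.2
t: 21.98
tool_pos: [464.5, -324.5, 7.6]
eef_rot: [[0.985, 0.17, 0.001], [0.17, -0.985, -0.001], [0.0, 0.001, -1.0]]
force: [-3.9, 1.9, 7.0]
grip_width: 0.108
grasp_force: 61.2
red scene [329.50419989 362.02305152] (array([ 453.63   , -327.23398], dtype=float32), [(13.6, -1.432), (26.2, 0.138)])
saucer scene [ 483.2 -323.3   14. ] (array([ 479.5746, -338.1927], dtype=float32), [(116.7, -0.298), (81.1, 1.273)])
[399.68624355 236.74984116]
```

```bash
python3 -m inch '[[0,0,0,0,0,0,0.14],[0,0,0,0,0,0,0.2],[0,0,0,0,0,0,0.22],[0,0,0,0,0,0,0.22],[0,0,0,0,0,-20,0.22],[0,0,0,0,0,-55,0.22],[0,0,0,0,0,-90,0.3],[0,0,0,-20,-20,-100,0.5],[0,0,0,-40,-45,-100,0.5],[0,0,0,-60,-80,-100,0.5],[0,0,0,-60,-110,-100,0.5]]'
python3 - <<'E'
import json,numpy as np;c,s=np.cos(.17),np.sin(.17);X,Y=c*-60+s*-110,s*-60+c*110
json.dump([464+X,-325+Y,106,0.17],open("cmd.json","w"))
from h import *
a,K,E=avg("top",3);b,K2,E2=avg("scene",3)
k=blob(a,(0,120,90),(14,255,255),380,450,210,285); (c,r)=cv2.minEnclosingCircle(k); print("saucer",ray(K,E,c,14).round(1),r)
for n,im,k_,e_,w in (("top",a,K,E,(385,445,215,280)),("sc",b,K2,E2,(300,385,310,390))):
    x0,x1,y0,y1=w
    for lo in ((0,200,120),(0,225,120)):
        k=blob(im,lo,(5,255,255),*w); print(n,rect(k_,e_,k,16))
m=blob(b,(0,120,60),(16,255,255),300,385,310,390); e=cv2.fitEllipse(m); print("sc saucer",ray(K2,E2,e[0],14).round(1),e)
cv2.imwrite("pics/red.png",np.hstack([cv2.resize(a[215:280,380:450],None,fx=5.5,fy=5.5),cv2.resize(b[305:395,295:395],None,fx=3.97,fy=3.97)[:357]]))
E
```

```text
t: 23.0
tool_pos: [383.6, -226.1, 105.7]
eef_rot: [[0.986, 0.167, -0.001], [0.167, -0.986, 0.0], [-0.001, -0.0, -1.0]]
force: [0.0, 0.1, 0.5]
grip_width: 0.499
grasp_force: 0.0
saucer [ 488.7 -320.9   14. ] 25.860240936279297
top (array([ 489.55792, -320.86172], dtype=float32), [(12.8, -1.407), (86.1, 0.163)])
top (array([ 458.43985, -329.22052], dtype=float32), [(3.4, -1.388), (16.5, 0.183)])
sc (array([ 483.8228, -322.1308], dtype=float32), [(14.1, -1.404), (87.3, 0.167)])
sc (array([ 483.54828, -322.3985 ], dtype=float32), [(11.9, -1.404), (84.3, 0.167)])
sc saucer [ 483.7 -323.1   14. ] ((342.096923828125, 350.5650329589844), (60.64057540893555, 66.29560089111328), 120.22923278808594)Traceback (most recent call last):
  File "<stdin>", line 11, in <module>
    return _nx.concatenate(arrs, 1, dtype=dtype, casting=casting)
           ~~~~~~~~~~~~~~~^^^^^^^^^^^^^^^^^^^^^^^^^^^^^^^^^^^^^^^
ValueError: all the input array dimensions except for the concatenation axis must match exactly, but along dimension 0, the array at index 0 has size 358 and the array at index 1 has size 357
```

The stick lies within about 1 mm of the saucer's centre in both views. Now a check of the parked poses, then the put-backs.

```bash
python3 - <<'E'
from h import *
a,K,E=avg("top",3)
cv2.imwrite("pics/park.png",cv2.resize(a[150:290,95:185],None,fx=4,fy=4))
f=np.load("cal.npz"); print("stopper px",proj(K,E,(510,322,68)),"cutter px",proj(K,E,(436,331,26)),"bottle",proj(K,E,(626,308,253)))
c=[int(v) for v in proj(K,E,(436,331,26))]
k=blob(a,(0,0,0),(180,255,60),c[0]-16,c[0]+16,c[1]-16,c[1]+16); print("cutter",rect(K,E,k,26))
c=[int(v) for v in proj(K,E,(626,308,253))]
k=blob(a,(0,0,110),(180,45,255),c[0]-14,c[0]+14,c[1]-14,c[1]+14); print("bottle",cen(k),ray(K,E,cen(k),253).round(1))
E
python3 plan.py 510 322 130 0.17 510 322 49 0.17
```

```text
stopper px [127.9696016  232.39300442] cutter px [130.09270633 264.69031957] bottle [ 95.60815777 166.00396106]
cutter (array([435.04468, 326.60403], dtype=float32), [(45.0, -0.195), (29.8, 1.376)])
bottle [ 96.5308255  166.67784928] [624.9 306.4 253. ]
rz 0.000 d 214.8 -519.9 -24.0  len 563 rows>=13.5
rz 0.000 d 0.0 0.0 81.0  len 81 rows>=1.9
```

View pics/park.png

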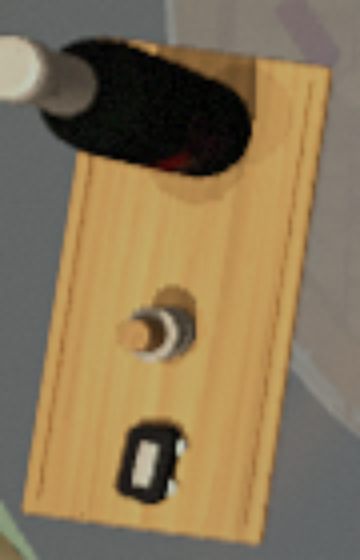

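Parked: cork at (128.7,232.7), cutter at about (131,266) and bottle upright, all in full-image pixels and all where I released them. Fetching the stopper.

```bash
python3 -m inch '[[0,0,0,8,-20,-5,0.6],[0,0,0,22,-53,-10,0.6],[0,0,0,36,-89,-20,0.6],[0,0,0,51,-126,-24,0.6],[0,0,0,66,-162,-24,0.6],[0,0,0,81,-198,-24,0.6],[0,0,0,96,-234,-24,0.6],[0,0,0,111,-270,-24,0.6],[0,0,0,126,-306,-24,0.6],[0,0,0,141,-342,-24,0.6],[0,0,0,156,-378,-24,0.6],[0,0,0,171,-414,-24,0.6]]'; python3 -m inch '[[0,0,0,14,-36,0,0.6],[0,0,0,28,-70,0,0.6],[0,0,0,38,-92,0,0.6],[0,0,0,43.8,-105.9,0,0.6],[0,0,0,43.8,-105.9,0,0.6],[0,0,0,43.8,-105.9,20,0.6],[0,0,0,43.8,-105.9,50,0.6],[0,0,0,43.8,-105.9,72,0.6],[0,0,0,43.8,-105.9,80,0.6],[0,0,0,43.8,-105.9,81,0.6],[0,0,0,43.8,-105.9,81,0.6],[0,0,0,43.8,-105.9,81,0.5]]'; python3 -m inch '[[0,0,0,0,0,0,0.33],[0,0,0,0,0,0,0.28],[0,0,0,0,0,0,0.24],[0,0,0,0,0,0,0.2],[0,0,0,0,0,0,0],[0,0,0,0,0,0,0],[0,0,0,0,0,0,0],[0,0,0,0,0,0,0]]'
python3 plan.py 510 322 110 .17 541 -74.6 110 .17
```

```text
t: 24.45
tool_pos: [485.4, 212.0, 129.6]
eef_rot: [[0.986, 0.169, -0.0], [0.169, -0.986, -0.0], [-0.0, 0.0, -1.0]]
force: [0.8, -0.4, 0.8]
grip_width: 0.597
grasp_force: 0.0
t: 25.45
tool_pos: [511.2, 322.0, 51.0]
eef_rot: [[0.986, 0.168, 0.002], [0.168, -0.986, 0.001], [0.003, -0.001, -1.0]]
force: [0.4, 1.2, 0.5]
grip_width: 0.5
grasp_force: 0.0
t: 26.12
tool_pos: [510.7, 322.4, 50.5]
eef_rot: [[0.986, 0.169, 0.002], [0.169, -0.986, 0.001], [0.002, -0.001, -1.0]]
force: [-1.2, 0.4, 5.9]
grip_width: 0.194
grasp_force: 58.5
rz 0.000 d 0.0 0.0 -61.0  len 61 rows>=1.5
rz 0.000 d -36.5 396.1 -0.0  len 398 rows>=9.5
```

```bash
python3 -m inch '[[0,0,0,0,0,-10,0],[0,0,0,0,0,-35,0],[0,0,0,0,0,-56,0],[0,0,0,-1,10,-61,0],[0,0,0,-3,36,-61,0],[0,0,0,-6,72,-61,0],[0,0,0,-10,110,-61,0],[0,0,0,-13.5,148,-61,0],[0,0,0,-17,186,-61,0],[0,0,0,-20.5,224,-61,0],[0,0,0,-24,262,-61,0],[0,0,0,-27.5,300,-61,0]]'; python3 -m inch '[[0,0,0,-3,36,0,0],[0,0,0,-6,68,0,0],[0,0,0,-8,88,0,0],[0,0,0,-8.5,96.2,0,0],[0,0,0,-8.5,96.2,0,0],[0,0,0,-8.5,96.2,20,0],[0,0,0,-8.5,96.2,45,0],[0,0,0,-8.5,96.2,60,0],[0,0,0,-8.5,96.2,65,0],[0,0,0,-8.5,96.2,66,0],[0,0,0,-8.5,96.2,66.5,0],[0,0,0,-8.5,96.2,66.5,0]]'; python3 -m inch '[[0,0,0,0,0,0,0],[0,0,0,0,0,0,0.28],[0,0,0,0,0,0,0.38],[0,0,0,0,0,0,0.5],[0,0,0,0,0,0,0.6],[0,0,0,0,0,-20,0.6],[0,0,0,0,0,-55,0.6],[0,0,0,0,0,-86.5,0.6],[0,0,0,-10,-40,-86.5,0.6],[0,0,0,-20,-80,-86.5,0.6],[0,0,0,-30,-120,-86.5,0.6],[0,0,0,-40,-160,-86.5,0.6]]'
```

```text
t: 27.12
tool_pos: [532.7, 19.2, 109.2]
eef_rot: [[0.986, 0.169, -0.001], [0.169, -0.986, -0.0], [-0.001, 0.0, -1.0]]
force: [1.0, -0.1, -0.6]
grip_width: 0.192
grasp_force: 58.6
t: 28.12
tool_pos: [541.4, -73.0, 44.5]
eef_rot: [[0.985, 0.171, -0.0], [0.171, -0.985, 0.001], [0.0, -0.001, -1.0]]
force: [-1.5, 0.6, 4.3]
grip_width: 0.195
grasp_force: 59.4
t: 29.12
tool_pos: [474.2, 77.5, 130.1]
eef_rot: [[0.986, 0.168, 0.0], [0.168, -0.986, 0.0], [0.001, -0.0, -1.0]]
force: [-0.1, 0.6, -1.2]
grip_width: 0.601
grasp_force: 0.0
```

```bash
echo '[475,76.3,130,0.17]'>cmd.json; python3 plan.py 436 331 116 -0.21
python3 - <<'E'
from h import *
a,K,E=avg("top",3);b,K2,E2=avg("scene",4); r=cv2.imread("pics/ref_top.png"); rb=cv2.imread("pics/ref_scene.png")
for im in (r,a):
    k=blob(im,(5,90,110),(25,255,255),300,322,212,235); print("cork",cen(k),ray(K,E,cen(k),62).round(1))
    kr=blob(im,(0,0,120),(180,70,255),300,322,210,236); print("steel+cork",cen(kr))
for im in (rb,b):
    k=blob(im,(8,80,120),(25,255,255),278,295,226,252); print("sc cork",cen(k),ray(K2,E2,cen(k),56).round(1))
E
```

```text
rz 0.380 d 4.7 -257.6 14.0  len 258 rows>=6.2
cork [310.63376499 222.65736945] [539.7 -74.3  62. ]
steel+cork [310.16889978 221.84622267]
cork [309.8404586  223.08591148] [538.7 -72.6  62. ]
steel+cork [310.22018007 221.81857652]
sc cork [286.66709616 235.8654773 ] [539.1 -76.9  56. ]
sc cork [285.90038072 233.60175406] [541.3 -71.1  56. ]
```

```bash
echo '[475,76.3,130,0.17]'>cmd.json; python3 plan.py 541.5 -73 130 .17 541.5 -73 43 .17 541.5 -73 49 .17 542.3 -74.9 49 .17; python3 -m inch '[[0,0,0,10,40,0,0.6],[0,0,0,20,80,0,0.6],[0,0,0,30,120,0,0.6],[0,0,0,38,150,0,0.6],[0,0,0,40.3,158.3,0,0.6],[0,0,0,40.3,158.3,0,0.6],[0,0,0,40.3,158.3,25,0.6],[0,0,0,40.3,158.3,55,0.6],[0,0,0,40.3,158.3,78,0.6],[0,0,0,40.3,158.3,86,0.6],[0,0,0,40.3,158.3,86,0.6],[0,0,0,40.3,158.3,86,0.5]]'
```

```text
rz 0.000 d 40.3 158.4 -0.0  len 163 rows>=3.9
rz 0.000 d 0.0 0.0 87.0  len 87 rows>=2.1
rz 0.000 d 0.0 0.0 -6.0  len 6 rows>=0.1
rz 0.000 d 0.5 2.0 -0.0  len 2 rows>=0.0
t: 30.47
tool_pos: [541.6, -72.5, 44.6]
eef_rot: [[0.986, 0.169, 0.0], [0.169, -0.986, 0.0], [0.0, -0.0, -1.0]]
force: [-0.2, 0.4, -0.3]
grip_width: 0.505
grasp_force: 0.0
```

```bash
python3 -m inch '[[0,0,0,0,0,0,0.33],[0,0,0,0,0,0,0.28],[0,0,0,0,0,0,0.24],[0,0,0,0,0,0,0.2],[0,0,0,0,0,0,0],[0,0,0,0,0,0,0],[0,0,0,0,0,0,0],[0,0,0,0,0,-4,0],[0,0,0,0,0,-8,0],[0,0,0,0.5,2,-8,0],[0,0,0,0.5,2,-8,0],[0,0,0,0.5,2,-8,0]]'; python3 -m inch '[[0,0,0,0,0,0,0],[0,0,0,0,0,0,0],[0,0,0,0,0,3,0],[0,0,0,0,0,6,0],[0,0,0,0,0,7.5,0],[0,0,0,0,0,8,0],[0,0,0,0,0,8,0]]';  python3 -m inch '[[0,0,0,0,0,0,0.28],[0,0,0,0,0,0,0.38],[0,0,0,0,0,0,0.5],[0,0,0,0,0,0,0.6],[0,0,0,0,0,-20,0.6],[0,0,0,0,0,-55,0.6],[0,0,0,0,0,-86,0.6],[0,0,0,-10,-40,-86,0.6],[0,0,0,-20,-80,-86,0.6],[0,0,0,-30,-120,-86,0.6],[0,0,0,-40,-160,-86,0.6],[0,0,0,-40,-160,-86,0.6]]'
python3 - <<'E'
from h import *
a,K,E=avg("top",4); r=cv2.imread("pics/ref_top.png")
b,K2,E2=avg("scene",4)
for im in (r,a):
    k=blob(im,(5,90,110),(25,255,255),300,322,212,235); print("cork",cen(k),ray(K,E,cen(k),62).round(1))
k=blob(b,(8,80,120),(25,255,255),278,295,226,252); print("sc cork",cen(k),ray(K2,E2,cen(k),56).round(1))
E
echo '[475.8,74.4,130,0.17]'>cmd.json; python3 plan.py 436 331 116 -0.21
```

```text
t: 31.47
tool_pos: [542.3, -74.9, 51.7]
eef_rot: [[0.986, 0.169, -0.0], [0.169, -0.986, 0.0], [-0.0, -0.0, -1.0]]
force: [1.0, -0.6, -1.0]
grip_width: 0.189
grasp_force: 58.4
t: 32.05
tool_pos: [543.1, -74.7, 45.9]
eef_rot: [[0.986, 0.169, 0.002], [0.169, -0.986, -0.0], [0.002, 0.001, -1.0]]
force: [-1.8, 0.3, 9.1]
grip_width: 0.19
grasp_force: 59.8
t: 33.05
tool_pos: [473.5, 81.7, 130.0]
eef_rot: [[0.985, 0.175, -0.001], [0.175, -0.985, 0.003], [-0.0, -0.003, -1.0]]
force: [-0.4, 0.5, 0.4]
grip_width: 0.598
grasp_force: 0.0
cork [310.63376499 222.65736945] [539.7 -74.3  62. ]
cork [310.75595149 222.89048282] [539.2 -74.6  62. ]
sc cork [285.86253151 233.85726681] [540.9 -71.6  56. ]
rz 0.380 d 4.2 -259.6 14.0  len 260 rows>=6.2
```

```bash
python3 -m inch '[[0,0,0.05,0,-20,0,0.5],[0,0,0.13,1,-56,5,0.5],[0,0,0.21,2,-94,10,0.5],[0,0,0.29,2.5,-132,14,0.5],[0,0,0.36,3,-170,14,0.5],[0,0,0.38,3.5,-208,14,0.5],[0,0,0.38,4,-240,14,0.5],[0,0,0.38,4.2,-259.6,14,0.5],[0,0,0.38,4.2,-259.6,14,0.5],[0,0,0.38,4.2,-259.6,14,0.5]]'; python3 -m inch '[[0,0,0,0,0,25,0.5],[0,0,0,0,0,60,0.5],[0,0,0,0,0,85,0.5],[0,0,0,0,0,98,0.5],[0,0,0,0,0,100.5,0.5],[0,0,0,0,0,100.5,0.5],[0,0,0,0,0,100.5,0.5],[0,0,0,0,0,100.5,0.5]]'; python3 -m inch '[[0,0,0,0,0,0,0.4],[0,0,0,0,0,0,0.36],[0,0,0,0,0,0,0.33],[0,0,0,0,0,0,0.3],[0,0,0,0,0,0,0.2],[0,0,0,0,0,0,0],[0,0,0,0,0,0,0],[0,0,0,0,0,0,0]]'
echo '[436,331,15.5,-0.21]'>cmd.json; python3 plan.py 436 331 80 -0.21 520.7 64 80 -0.21
```

```text
t: 34.28
tool_pos: [436.4, 332.7, 115.5]
eef_rot: [[0.978, -0.208, -0.001], [-0.208, -0.978, -0.001], [-0.0, 0.001, -1.0]]
force: [-0.3, -0.4, -0.5]
grip_width: 0.502
grasp_force: 0.0
t: 34.95
tool_pos: [437.6, 333.2, 18.0]
eef_rot: [[0.978, -0.209, 0.003], [-0.209, -0.978, 0.002], [0.003, -0.003, -1.0]]
force: [-0.1, -0.5, 0.1]
grip_width: 0.502
grasp_force: 0.0
t: 35.62
tool_pos: [436.7, 333.1, 16.7]
eef_rot: [[0.978, -0.209, 0.002], [-0.209, -0.978, 0.001], [0.001, -0.001, -1.0]]
force: [-0.4, -0.8, 5.0]
grip_width: 0.298
grasp_force: 59.5
rz 0.000 d 0.0 -0.0 -64.5  len 64 rows>=1.5
rz 0.000 d 138.5 243.5 -0.0  len 280 rows>=6.7
```

```bash
echo '[436.3,333,16,-0.21]'>cmd.json; python3 plan.py 520.7 64 80 -0.21; python3 -m inch '[[0,0,0,0,0,-10,0],[0,0,0,0,0,-35,0],[0,0,0,0,0,-58,0],[0,0,0,5,9,-64,0],[0,0,0,18,32,-64,0],[0,0,0,36,64,-64,0],[0,0,0,55,97,-64,0],[0,0,0,74,130,-64,0],[0,0,0,93,163,-64,0],[0,0,0,112,198,-64,0],[0,0,0,128,226,-64,0],[0,0,0,138.5,245.4,-64,0]]';  python3 -m inch '[[0,0,0,0,0,0,0],[0,0,0,0,0,15,0],[0,0,0,0,0,35,0],[0,0,0,0,0,50,0],[0,0,0,0,0,58,0],[0,0,0,0,0,58,0],[0,0,0,0,0,58,0],[0,0,0,0,0,58,0],[0,0,0,0,0,58,0],[0,0,0,0,0,58,0]]'
```

```text
rz 0.000 d 138.6 245.5 -64.0  len 289 rows>=6.9
t: 36.62
tool_pos: [520.5, 60.1, 78.8]
eef_rot: [[0.978, -0.211, -0.001], [-0.211, -0.978, -0.001], [-0.0, 0.001, -1.0]]
force: [0.1, 0.4, -0.1]
grip_width: 0.296
grasp_force: 59.1
t: 37.45
tool_pos: [521.2, 63.9, 22.7]
eef_rot: [[0.978, -0.209, 0.002], [-0.209, -0.978, 0.0], [0.002, -0.001, -1.0]]
force: [0.2, 0.3, -0.4]
grip_width: 0.298
grasp_force: 59.1
```

```bash
python3 -m inch '[[0,0,0,0,0,5,0],[0,0,0,0,0,9,0],[0,0,0,0,0,11.5,0],[0,0,0,0,0,12.3,0],[0,0,0,0,0,12.3,0],[0,0,0,0,0,12.3,0]]'; python3 -m inch '[[0,0,0,0,0,0,0.36],[0,0,0,0,0,0,0.44],[0,0,0,0,0,0,0.5],[0,0,0,0,0,0,0.5],[0,0,0,0,0,-25,0.5],[0,0,0,0,0,-60,0.5],[0,0,0,0,0,-95,0.5],[0,0,0,0,-30,-125,0.5],[0,0,0,0,-65,-150,0.5],[0,0,0,0,-100,-165,0.5],[0,0,0,0,-120,-165,0.5],[0,0,0,0,-120,-165,0.5]]'; python3 -m inch '[[0,0,0,0,0,0,0.5],[0,0,0,0,0,0,0.5]]'
python3 - <<'E'
from h import *
a,K,E=avg("top",4); r=cv2.imread("pics/ref_top.png")
for im in (r,a):
    k=blob(im,(0,0,0),(180,255,50),240,259,218,243); print("cutter",cen(k),rect(K,E,k,20))
    k=blob(im,(0,0,140),(180,90,255),243,253,222,240); print("pad",cen(k),rect(K,E,k,20))
    k=blob(im,(5,90,110),(25,255,255),300,322,212,235); print("cork",cen(k))
E
```

```text
t: 37.95
tool_pos: [520.4, 63.9, 10.7]
eef_rot: [[0.978, -0.209, 0.0], [-0.209, -0.978, -0.0], [0.0, -0.0, -1.0]]
force: [-5.9, -0.1, 10.1]
grip_width: 0.294
grasp_force: 60.3
t: 38.95
tool_pos: [546.2, 185.1, 175.2]
eef_rot: [[0.979, -0.205, 0.002], [-0.205, -0.979, 0.002], [0.002, -0.003, -1.0]]
force: [-0.2, -0.1, -0.4]
grip_width: 0.502
grasp_force: 0.0
t: 39.12
tool_pos: [545.1, 180.5, 173.1]
eef_rot: [[0.978, -0.209, -0.002], [-0.209, -0.978, -0.001], [-0.002, 0.001, -1.0]]
force: [-0.3, -0.3, -0.4]
grip_width: 0.5
grasp_force: 0.0
cutter [249.02335494 230.02043044] (array([520.7037 ,  64.30676], dtype=float32), [(45.0, -0.212), (27.7, 1.358)])
pad [248.8225317  230.27165763] (array([519.6149  ,  64.143326], dtype=float32), [(24.8, -0.19), (10.3, 1.381)])
cork [310.63376499 222.65736945]
cutter [249.33297606 230.38806172] (array([519.7612  ,  63.287075], dtype=float32), [(44.8, -0.201), (28.5, 1.37)])
pad [249.52446635 230.72128679] (array([518.53906 ,  62.711105], dtype=float32), [(24.8, -0.22), (10.9, 1.351)])
cork [310.65953567 222.83563998]
```

```bash
echo '[545.5,181,173.5,-0.21]'>cmd.json; python3 plan.py 626 308 300 0.17; python3 -m inch '[[0,0,-0.1,0,0,-35,0.6],[0,0,-0.2,0,0,-75,0.6],[0,0,-0.3,0,0,-110,0.6],[0,0,-0.38,0,0,-126.5,0.6],[0,0,-0.38,8,-20,-126.5,0.6],[0,0,-0.38,18,-50,-126.5,0.6],[0,0,-0.38,30,-82,-126.5,0.6],[0,0,-0.38,42,-114,-126.5,0.6],[0,0,-0.38,50,-135,-126.5,0.6],[0,0,-0.38,52.3,-141,-126.5,0.6],[0,0,-0.38,52.3,-141,-126.5,0.6]]'; python3 -m inch '[[0,0,0,0,0,0,0.6],[0,0,0,0,0,0,0.6],[0,0,0,0,0,0,0.6]]'
```

```text
rz -0.380 d 52.3 -141.0 -126.5  len 196 rows>=4.7
t: 40.23
tool_pos: [626.5, 308.6, 298.7]
eef_rot: [[0.986, 0.17, -0.002], [0.17, -0.986, -0.001], [-0.003, 0.001, -1.0]]
force: [-0.4, -0.3, 0.4]
grip_width: 0.6
grasp_force: 0.0
t: 40.48
tool_pos: [625.8, 306.8, 302.0]
eef_rot: [[0.986, 0.168, 0.001], [0.168, -0.986, 0.0], [0.001, -0.0, -1.0]]
force: [-0.4, -0.6, -0.3]
grip_width: 0.597
grasp_force: 0.0
```

```bash
python3 -m inch '[[0,0,0,0,0,20,0.6],[0,0,0,0,0,50,0.6],[0,0,0,0,0,75,0.6],[0,0,0,0,0,84,0.6],[0,0,0,0,0,84,0.6],[0,0,0,0,0,84,0.6],[0,0,0,0,0,84,0.6],[0,0,0,0,0,84,0.6]]'
```

```text
t: 41.15
tool_pos: [626.7, 308.3, 219.7]
eef_rot: [[0.986, 0.169, 0.004], [0.169, -0.986, 0.002], [0.004, -0.001, -1.0]]
force: [0.1, 0.3, 0.8]
grip_width: 0.597
grasp_force: 0.0
```

```bash
python3 -m inch '[[0,0,0,0,0,2,0.5],[0,0,0,0,0,2,0.4],[0,0,0,0,0,2,0.36],[0,0,0,0,0,2,0.33],[0,0,0,0,0,2,0.3],[0,0,0,0,0,2,0.2],[0,0,0,0,0,2,0],[0,0,0,0,0,2,0],[0,0,0,0,0,2,0],[0,0,0,0,0,2,0]]'
```

```text
t: 41.98
tool_pos: [626.1, 308.2, 215.0]
eef_rot: [[0.986, 0.169, 0.0], [0.169, -0.986, 0.0], [0.0, -0.0, -1.0]]
force: [0.1, -0.1, 2.7]
grip_width: 0.284
grasp_force: 58.7
```

```bash
echo '[626,308,214,0.17]'>cmd.json; python3 plan.py 529.4 -7.2 259 0.17;  python3 -m inch '[[0,0,0,0,0,-6,0],[0,0,0,0,0,-18,0],[0,0,0,0,0,-32,0],[0,0,0,0,0,-42,0],[0,0,0,0,0,-45,0],[0,0,0,-4,8,-45,0],[0,0,0,-14,28,-45,0],[0,0,0,-28,56,-45,0],[0,0,0,-43,86,-45,0],[0,0,0,-58,116,-45,0],[0,0,0,-73,146,-45,0]]'; python3 -m inch '[[0,0,0,-15,30,0,0],[0,0,0,-30,60,0,0],[0,0,0,-45,90,0,0],[0,0,0,-60,120,0,0],[0,0,0,-70,140,0,0],[0,0,0,-75.5,148.3,0,0],[0,0,0,-75.5,148.3,0,0],[0,0,0,-75.5,148.3,10,0],[0,0,0,-75.5,148.3,25,0],[0,0,0,-75.5,148.3,37,0],[0,0,0,-75.5,148.3,40,0],[0,0,0,-75.5,148.3,40,0]]'; python3 -m inch '[[0,0,0,0,0,0,0],[0,0,0,0,0,0,0],[0,0,0,0,0,0,0],[0,0,0,0,0,0,0]]'
```

```text
rz 0.000 d -148.5 294.3 -45.0  len 333 rows>=8.0
t: 42.9
tool_pos: [577.4, 150.0, 258.0]
eef_rot: [[0.986, 0.169, -0.002], [0.169, -0.986, -0.001], [-0.002, 0.001, -1.0]]
force: [0.2, -1.4, -4.7]
grip_width: 0.28
grasp_force: 59.4
t: 43.9
tool_pos: [528.7, -6.0, 217.1]
eef_rot: [[0.985, 0.17, -0.004], [0.17, -0.985, 0.001], [-0.004, -0.001, -1.0]]
force: [0.4, -0.3, -5.3]
grip_width: 0.282
grasp_force: 59.6
t: 44.23
tool_pos: [529.7, -6.9, 220.6]
eef_rot: [[0.986, 0.169, 0.001], [0.169, -0.986, -0.0], [0.001, 0.0, -1.0]]
force: [0.0, 0.5, -5.6]
grip_width: 0.282
grasp_force: 59.6
```

```bash
python3 -m inch '[[0,0,0,0,0,4,0],[0,0,0,0,0,8,0],[0,0,0,0,0,10,0],[0,0,0,0,0,11,0],[0,0,0,0,0,11.5,0],[0,0,0,0,0,11.5,0],[0,0,0,0,0,11.5,0]]'
```

```text
t: 44.82
tool_pos: [529.6, -7.1, 209.0]
eef_rot: [[0.986, 0.169, 0.001], [0.169, -0.986, -0.0], [0.001, 0.0, -1.0]]
force: [-1.0, -1.3, 0.4]
grip_width: 0.285
grasp_force: 60.3
```

```bash
python3 -m inch '[[0,0,0,0,0,0,0.33],[0,0,0,0,0,0,0.4],[0,0,0,0,0,0,0.5],[0,0,0,0,0,0,0.6],[0,0,0,0,0,-15,0.6],[0,0,0,0,0,-45,0.6],[0,0,0,0,0,-80,0.6],[0,0,0,0,0,-100,0.6],[0,0,0,-15,-20,-100,0.6],[0,0,0,-35,-50,-100,0.6],[0,0,0,-55,-85,-100,0.6],[0,0,0,-70,-120,-100,0.6]]'; python3 -m inch '[[0,0,0,-12,-35,0,0.6],[0,0,0,-24,-70,0,0.6],[0,0,0,-36,-105,0,0.6],[0,0,0,-45,-140,0,0.6],[0,0,0,-45,-150,0,0.6],[0,0,0,-45,-150,0,0.6],[0,0,0,-45,-150,0,0.6]]'
python3 - <<'E'
from h import *
a,K,E=avg("top",6); r=cv2.imread("pics/ref_top.png"); b,K2,E2=avg("scene",6); rb=cv2.imread("pics/ref_scene.png")
for im in (r,a):
    k=blob(im,(0,0,130),(180,60,255),268,291,216,240); print("bottle",cen(k),ray(K,E,cen(k),247).round(1))
    k=blob(im,(0,0,0),(180,255,50),240,259,218,243); print("cutter",rect(K,E,k,20))
    k=blob(im,(5,90,110),(25,255,255),300,322,212,235); print("cork",ray(K,E,cen(k),62).round(1))
    k=blob(im,(100,120,70),(130,255,255),255,268,190,212); print("blue",cen(k),rect(K,E,k,32))
for im in (rb,b):
    k=blob(im,(8,80,120),(25,255,255),278,295,226,252); print("sc cork",cen(k))
    k=blob(im,(0,0,130),(180,60,255),246,272,143,162); print("sc bottle top",cen(k))
cv2.imwrite("pics/fin.png",np.hstack([cv2.resize(im[140:270,210:350],None,fx=2.8,fy=2.8,interpolation=2) for im in (rb,b)]))
E
```

```text
t: 45.82
tool_pos: [438.9, 99.9, 308.5]
eef_rot: [[0.986, 0.167, 0.001], [0.167, -0.986, 0.0], [0.001, -0.0, -1.0]]
force: [-0.3, 1.0, -0.2]
grip_width: 0.601
grasp_force: 0.0
t: 46.4
tool_pos: [370.5, 239.7, 308.1]
eef_rot: [[0.985, 0.17, 0.0], [0.17, -0.985, -0.001], [-0.0, 0.001, -1.0]]
force: [-0.5, -0.0, -0.1]
grip_width: 0.597
grasp_force: 0.0
bottle [279.37093337 226.6568694 ] [529.5  -7.2 247. ]
cutter (array([520.7037 ,  64.30676], dtype=float32), [(45.0, -0.212), (27.7, 1.358)])
cork [539.7 -74.3  62. ]
blue [261.95841605 200.92947805] (array([586.9569 ,  35.08352], dtype=float32), [(11.6, -1.408), (36.4, 0.163)])
bottle [280.56886523 227.42886885] [528.2  -9.3 247. ]
cutter (array([519.30884 ,  62.779076], dtype=float32), [(44.1, -0.219), (27.1, 1.351)])
cork [539.3 -74.4  62. ]
blue [261.96576591 200.94208394] (array([586.9563 ,  35.08709], dtype=float32), [(11.5, -1.408), (36.4, 0.163)])
sc cork [286.66709616 235.8654773 ]
sc bottle top [259.21677503 152.3610595 ]
sc cork [286.79260626 235.65025475]
sc bottle top [259.20556939 152.3589167 ]
```

View pics/fin.png

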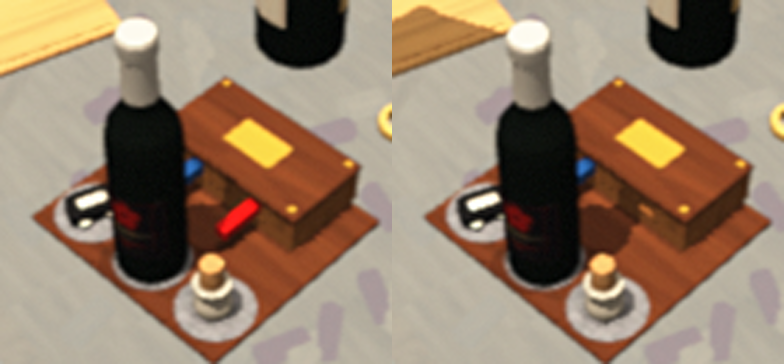

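The bottle is upright and everything is in place. The left and right pictures (start and now) match closely, but the bottle sits slightly nearer the camera (base 283 vs about 286). I'll check this unclipped in both views.

Run:
```python
from h import *
a,K,E=avg("top",6); r=cv2.imread("pics/ref_top.png"); b,K2,E2=avg("scene",6); rb=cv2.imread("pics/ref_scene.png")
def shift(p,q,x0,x1,y0,y1):
    f=lambda i:cv2.cvtColor(i[y0:y1,x0:x1],cv2.COLOR_BGR2GRAY).astype(np.float32)
    return np.round(cv2.phaseCorrelate(f(p),f(q),cv2.createHanningWindow((x1-x0,y1-y0),cv2.CV_32F)),2)
print("top bottle",shift(r,a,266,294,213,241),"scene foil",shift(rb,b,244,276,140,165),"scene label",shift(rb,b,246,280,195,245))
print("top cutter",shift(r,a,238,260,218,243),"scene cutter",shift(rb,b,228,252,200,225),"top cork",shift(r,a,299,321,211,235),"scene cork",shift(rb,b,272,302,226,262))
print("top bg",shift(r,a,275,330,150,185),"sc bg",shift(rb,b,290,345,165,215))
for n,Ki,Ei,p in (("top",K,E,(529.5,-7,247)),("sc",K2,E2,(529.5,-7,247))):
    u=proj(Ki,Ei,p); print(n,"px/mm",[(proj(Ki,Ei,np.array(p)+d)-u).round(3) for d in np.eye(3)[:2]])
```

```text
Traceback (most recent call last):
ValueError: setting an array element with a sequence. The requested array has an inhomogeneous shape after 1 dimensions. The detected shape was (2,) + inhomogeneous part.
```

Run:
```python
from h import *
a,K,E=avg("top",6); r=cv2.imread("pics/ref_top.png"); b,K2,E2=avg("scene",6); rb=cv2.imread("pics/ref_scene.png")
def shift(p,q,x0,x1,y0,y1):
    f=lambda i:cv2.cvtColor(i[y0:y1,x0:x1],cv2.COLOR_BGR2GRAY).astype(np.float32)
    return np.round(cv2.phaseCorrelate(f(p),f(q),cv2.createHanningWindow((x1-x0,y1-y0),cv2.CV_32F))[0],2)
print("top bottle",shift(r,a,266,294,213,241),"scene foil",shift(rb,b,244,276,140,165),"scene label",shift(rb,b,246,280,195,245))
print("top cutter",shift(r,a,238,260,218,243),"scene cutter",shift(rb,b,228,252,200,225),"top cork",shift(r,a,299,321,211,235),"scene cork",shift(rb,b,272,302,226,262))
print("top bg",shift(r,a,275,330,150,185),"sc bg",shift(rb,b,290,345,165,215))
for n,Ki,Ei,p in (("top",K,E,(529.5,-7,247)),("sc",K2,E2,(529.5,-7,247)),("sc low",K2,E2,(529.5,-7,47))):
    u=proj(Ki,Ei,p); print(n,"px/mm",[(proj(Ki,Ei,np.array(p)+d)-u).round(3) for d in np.eye(3)[:2]])
```

```text
top bottle [0.95 0.91] scene foil [0.14 1.18] scene label [0.12 0.49]
top cutter [0.23 1.09] scene cutter [0.17 1.14] top cork [-0.26 -0.39] scene cork [-0.04  0.08]
top bg [0.04 0.06] sc bg [0.   0.08]
top px/mm [array([ 0.013, -0.584]), array([-0.584, -0.013])]
sc px/mm [array([ 0.451, -0.214]), array([-0.302, -0.289])]
sc low px/mm [array([ 0.382, -0.209]), array([-0.259, -0.284])]
```

The bottle is about 2.3 mm off, at (-1.4,-1.9). It's easy to mend: regrip, lift slightly, shift and set down.

```bash
python3 -m inch '[[0,0,0,12,30,0,0.6],[0,0,0,27,65,0,0.6],[0,0,0,43,101,0,0.6],[0,0,0,59,138,0,0.6],[0,0,0,75,175,0,0.6],[0,0,0,90,211,0,0.6],[0,0,0,104,244,0,0.6],[0,0,0,113,264,0,0.6],[0,0,0,115,270,0,0.6],[0,0,0,115,270,0,0.6],[0,0,0,115,270,0,0.6],[0,0,0,115,270,0,0.6]]'; python3 -m inch '[[0,0,0,0,0,0,0.6],[0,0,0,0,0,0,0.6]]'
```

```text
t: 49.2
tool_pos: [529.0, -5.9, 308.6]
eef_rot: [[0.985, 0.17, 0.0], [0.17, -0.985, 0.0], [0.001, -0.0, -1.0]]
force: [0.1, -0.2, -0.4]
grip_width: 0.597
grasp_force: 0.0
t: 49.37
tool_pos: [529.0, -5.9, 308.7]
eef_rot: [[0.985, 0.171, 0.001], [0.171, -0.985, 0.0], [0.001, 0.0, -1.0]]
force: [-0.1, -0.1, -0.2]
grip_width: 0.599
grasp_force: 0.0
```

```bash
python3 -m inch '[[0,0,0,0.5,1.3,20,0.6],[0,0,0,0.5,1.3,50,0.6],[0,0,0,0.5,1.3,80,0.6],[0,0,0,0.5,1.3,96,0.6],[0,0,0,0.5,1.3,99,0.6],[0,0,0,0.5,1.3,99,0.5],[0,0,0,0.5,1.3,99,0.4],[0,0,0,0.5,1.3,99,0.36],[0,0,0,0.5,1.3,99,0.33],[0,0,0,0.5,1.3,99,0.3],[0,0,0,0.5,1.3,99,0.2],[0,0,0,0.5,1.3,99,0]]';  python3 -m inch '[[0,0,0,0,0,0,0],[0,0,0,0,0,0,0],[0,0,0,0,0,0,0],[0,0,0,0,0,0,0]]'
```

```text
t: 50.37
tool_pos: [530.8, -8.1, 211.3]
eef_rot: [[0.986, 0.169, 0.003], [0.169, -0.986, 0.0], [0.003, 0.001, -1.0]]
force: [-1.1, 0.1, 5.7]
grip_width: 0.283
grasp_force: 58.4
t: 50.7
tool_pos: [530.8, -8.1, 211.4]
eef_rot: [[0.986, 0.169, 0.004], [0.169, -0.986, 0.0], [0.003, 0.0, -1.0]]
force: [0.3, 0.5, 6.6]
grip_width: 0.286
grasp_force: 58.4
```

```bash
python3 -m inch '[[0,0,0,0,0,-4,0],[0,0,0,0,0,-9,0],[0,0,0,0,0,-12,0],[0,0,0,1.9,-2.6,-12,0],[0,0,0,1.9,-2.6,-12,0],[0,0,0,1.9,-2.6,-12,0],[0,0,0,1.9,-2.6,-12,0],[0,0,0,1.9,-2.6,-12,0],[0,0,0,1.9,-2.6,-12,0]]'
```

```text
t: 51.45
tool_pos: [531.5, -5.3, 220.9]
eef_rot: [[0.986, 0.169, -0.0], [0.169, -0.986, 0.0], [-0.0, -0.0, -1.0]]
force: [0.3, -0.3, -6.2]
grip_width: 0.285
grasp_force: 59.1
```

```bash
python3 -m inch '[[0,0,0,0.6,0,3,0],[0,0,0,0.6,0,6,0],[0,0,0,0.6,0,8,0],[0,0,0,0.6,0,9.5,0],[0,0,0,0.6,0,10.5,0],[0,0,0,0.6,0,11,0],[0,0,0,0.6,0,11,0],[0,0,0,0.6,0,11,0]]'
```

```text
t: 52.12
tool_pos: [532.4, -5.3, 211.5]
eef_rot: [[0.986, 0.169, 0.002], [0.169, -0.986, -0.0], [0.002, 0.0, -1.0]]
force: [-1.8, -0.3, 3.8]
grip_width: 0.285
grasp_force: 60.1
```

```bash
python3 -m inch '[[0,0,0,0,0,0,0.33],[0,0,0,0,0,0,0.4],[0,0,0,0,0,0,0.5],[0,0,0,0,0,0,0.6],[0,0,0,0,0,-15,0.6],[0,0,0,0,0,-45,0.6],[0,0,0,0,0,-80,0.6],[0,0,0,0,0,-100,0.6],[0,0,0,-15,-20,-100,0.6],[0,0,0,-35,-50,-100,0.6],[0,0,0,-55,-85,-100,0.6],[0,0,0,-70,-120,-100,0.6]]'; python3 -m inch '[[0,0,0,-12,-35,0,0.6],[0,0,0,-24,-70,0,0.6],[0,0,0,-36,-105,0,0.6],[0,0,0,-45,-140,0,0.6],[0,0,0,-45,-150,0,0.6],[0,0,0,-45,-150,0,0.6],[0,0,0,-45,-150,0,0.6]]'
python3 - <<'E'
from h import *
a,K,E=avg("top",6); r=cv2.imread("pics/ref_top.png"); b,K2,E2=avg("scene",6); rb=cv2.imread("pics/ref_scene.png")
def shift(p,q,x0,x1,y0,y1):
    f=lambda i:cv2.cvtColor(i[y0:y1,x0:x1],cv2.COLOR_BGR2GRAY).astype(np.float32)
    return np.round(cv2.phaseCorrelate(f(p),f(q),cv2.createHanningWindow((x1-x0,y1-y0),cv2.CV_32F))[0],2)
print("top bottle",shift(r,a,266,294,213,241),"scene foil",shift(rb,b,244,276,140,165),"scene label",shift(rb,b,246,280,195,245))
print("cutter",shift(r,a,238,260,218,243),shift(rb,b,228,252,200,225),"cork",shift(r,a,299,321,211,235),shift(rb,b,272,302,226,262))
for im in (r,a):
    k=blob(im,(0,0,130),(180,60,255),266,293,214,242); print("bottle",cen(k),ray(K,E,cen(k),247).round(1))
k=blob(a,(0,200,120),(5,255,255),385,445,215,280); print("red",rect(K,E,k,16))
E
```

```text
t: 53.12
tool_pos: [441.6, 101.7, 310.3]
eef_rot: [[0.986, 0.167, 0.0], [0.167, -0.986, 0.0], [0.0, -0.0, -1.0]]
force: [0.4, 1.3, 0.1]
grip_width: 0.6
grasp_force: 0.0
t: 53.7
tool_pos: [373.3, 241.4, 310.0]
eef_rot: [[0.985, 0.17, -0.0], [0.17, -0.985, -0.001], [-0.0, 0.001, -1.0]]
force: [0.0, -0.6, 0.1]
grip_width: 0.598
grasp_force: 0.0
top bottle [-0.05  0.83] scene foil [-0.28  0.43] scene label [-0.34  0.08]
cutter [0.26 1.05] [0.17 1.13] cork [ 0.02 -0.37] [-0.13  0.13]
bottle [279.37093337 226.6568694 ] [529.5  -7.2 247. ]
bottle [279.48403798 227.6529986 ] [527.8  -7.4 247. ]
red (array([ 489.69092, -320.8269 ], dtype=float32), [(12.7, -1.406), (86.5, 0.164)])
```

```bash
python3 -c "
from workcell import order; print(order.close_job())"
```

```text
the job is handed in; nothing more can be done
None
```

The job is done and handed in at about 54 s: the red stick lies within about 1 mm of the saucer's centre, the bottle, stopper and cutter stand back within about 2 mm of their starting spots by the cameras, and the blue stick has not moved.

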